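# Put the grinding wheels away on their spindles

## Robot

A 7-joint arm with a two-finger parallel gripper is mounted at the origin on the work surface. World frame = base frame: x ahead of the robot, y to its left, z up, the work surface at z = 0. Lengths are in m, angles in rad, forces in N, time in s.
With the tool pointing down it reaches from about 0.425 to 0.925 m from the base axis. Payload 6.8 kg.
Tool frame: the origin (TCP) lies at the very end of the fingers, on their centre line; the grasp point (between the pads) lies 19 mm behind it (bot.grasp_offset is the distance from the TCP to the grasp point, in m); z points along the fingers, y is the direction in which the jaws open and shut (so a half turn about z gives the same grasp; the last joint's range is limited). The gripper opens to 85 mm and grips with 20 to 120 N. Pads are 22 mm wide; open, the fingers measure 114 mm over their backs; the gripper's body (76 mm by 85 mm) begins 54 mm behind the grasp point. The pads swing forward as they close: fully open they stand 13 mm farther back than shut.
Start: joints at [1.136, 0.477, 0.022, 1.555, -0.011, 1.109, -0.083], TCP at [0.217, -0.639, 0.231] pointing down, gripper open.
Joint ranges: [-2.96, 2.96], [-0.34, 2.1], [-1.41, 1.46], [0.24, 2.44], [-1.37, 4.51], [0.17, 1.92], [-2.96, 2.96]. Speed limits (rad/s): [2.39, 2.39, 3.14, 3.14, 3.14, 3.14, 3.14].

## Interface

Orientations are given as a unit quaternion [w, x, y, z].
In Python, from station import monitor, cams, bot, finder gives the robot as it stands.
- The arm moves only by the tool jog_arm, never from a script. Its argument "plan" is a list of rows, each an object of numbers: "x", "y", "z": the shift along the tool's x, y, z as a fraction of full scale; "wx", "wy", "wz": the turn, a rotation vector about the tool's x, y, z as a fraction of full scale. A call has 1 to 12 rows; each row is the pose to reach, as a shift and turn from the pose measured when the call began, along the tool's axes at that moment, turning the shorter way round; what a row does not reach only later rows make up. Full scale, the value 1, is 20 cm for a shift and 180 degrees for a turn. A row lasts 1/12 s, in which the tool goes at most 41.7 mm and 7.16 degrees, less where a joint would pass 70% of its speed; a pose out of reach is approached as far as the arm can. A call with a number of a shift or a turn outside -1 to 1 is refused whole. A call with a gripper value outside its range is refused whole. "hand" is the opening, from -1 (shut) to 1 (fully open), set as the call begins (left out, the last holds). The fingers move at their own pace and stop on an object; "grip_force" is the grip in N (left out, the last holds). Time passes only in rows, so rows that repeat a pose let the fingers close. It gives the time, the measured TCP pose, the force and the opening at its end, in the units of the state.
- monitor.get_obs(): the state, without advancing time (a new reading comes with each control period).
- cams.read_camera(name): name is "side" or "top" or "wrist"; returns the picture (400x640x3 uint8, red, green, blue); there is no depth.
- cams.get_calibration(name): a dict with "fx", "fy", "cx", "cy" (pixels), "extrinsics" (4x4, takes a point from world to camera coordinates). Camera axes: x right, y down, z forward; pixel columns grow to the right and rows downward; lengths in m; the calibration is good to about 2 mm. A picture is of the moment at which its call begins: read the wrist's pose just before it. get_calibration takes no time and is no camera call; for the wrist camera it gives the pose at the moment of the call.
- bot.hand_in(): hands the job in, once; it reports no verdict.
Trained networks look in the newest picture that a camera, given by its name, has taken for a name from the list of things; names that differ only in an ending like _2 or _b are one class to them, and where a whole thing is asked for, a point or a joint stands for the part that bears it (a point fixed in the world has none). Each returns a list of dicts, best first, with "confidence" (0 to 1); they miss things now and then, are a little off and sometimes report something else, mostly with a low value. They report only what shows in the picture. A call takes as long as a camera call. They do not tell look-alikes from the thing itself.
- finder.find_in(camera, target): "bbox" ([left, top, width, height] in pixels, round what is visible of it).
- finder.place_of(camera, target): "location" ([column, row] in pixels: a listed point, or the origin of a listed thing).
The state is a dict: "t": time; "q": joint angles; "joint_vel": joint speeds; "joint_torque": joint torques, N m; "eef_pos": TCP position; "tool_rot": TCP orientation; "contact_force": force on the tool from outside, world axes, zero at the start; "torque": the same for the moment, N m; "gripper_width": opening from 0.0 (shut) to 1.0 (fully open).
Only numpy, scipy, OpenCV 4.12 (cv2) and the standard library are available. Lean on these libraries where they do the work, as an engineer would, in place of code of your own. Each camera call takes 0.05 s, during which the arm holds its last target. There are 200 camera calls.

## Task

Put the grinding wheels away: on the tall spindle stack the large wheel first, then the square aluminium spacer, then the small wheel on top, and put the steel flange on the short spindle with its hub upwards, all lying flat. The wheels chip easily, so lower them all the way down instead of letting them drop, and leave the jar, the screwdriver and the brush where they are.

Things in the scene. Friction and masses are not known exactly. Their poses are not given: they have to be found in the camera images.
- large_wheel: Grey stone grinding wheel with a paper disc on its upper face, lying flat on the bench: 66 mm outside diameter, 20 mm thick, with a 28 mm through bore. Origin at the centre of its underside, z up along its axis. About 0.13 kg.
- small_wheel: Grey stone grinding wheel with a paper disc on its upper face, lying flat on the bench: 50 mm outside diameter, 18 mm thick, 28 mm through bore. Origin at the centre of its underside, z up along its axis. About 0.06 kg.
- spacer: Square bright aluminium spacer block lying flat on the bench: 44 x 44 mm, 15 mm thick, with a round 28 mm through bore in the middle. Origin at the centre of its underside, x and y square to its sides, z up. 0.05 kg.
- flange: Dark steel clamping flange lying on the bench, hub upwards: a round plate of 56 mm diameter and 8 mm thick, with a round hub of 40 mm diameter standing on it up to 24 mm above the underside; a 28 mm bore runs right through. Origin at the centre of its underside, z up along its axis. About 0.19 kg.
- tall_stand: The tall spindle, fixed to the bench: a dark wooden SQUARE foot 90 x 90 mm and 10 mm high, on it a round wooden shoulder of 40 mm diameter whose top is 24 mm above the bench, and from that an upright steel post of 14 mm diameter, tapered over its last 8 mm, whose tip is 86 mm above the bench. What is put on rests on the shoulder. Origin on the post's axis at bench height, z up.
- short_stand: The short spindle, fixed to the bench: a dark wooden ROUND foot of 80 mm diameter and 10 mm high, on it a round wooden shoulder of 40 mm diameter whose top is 24 mm above the bench, and from that an upright steel post of 14 mm diameter, tapered over its last 8 mm, whose tip is 54 mm above the bench. What is put on rests on the shoulder. Origin on the post's axis at bench height, z up.
- jar: Bystander, to be left alone: small closed amber glass jar with a metal lid, 48 mm diameter, 62 mm high, standing upright. Origin at the centre of its underside.
- screwdriver: Bystander, to be left alone: screwdriver with a yellow handle  lying beyond the other things, about crosswise to the robot's view; x runs from the handle to the tip.
- brush: Bystander, to be left alone: brush with a wooden handle lying on the far left of the bench; x runs from the handle to the head.
Not all that is in view belongs to the job. What is shaped like the flange but yellow is not meant.

How it is judged:
By the outcome, as a careful person would: the job done as asked, in the order asked, and still so for the second after the job is handed in, with the robot touching nothing.
It also fails if it takes over 104 s, if anything falls off the work surface, if the arm or the gripper's body presses on something with over 40 N, if the wrist force passes 120 N, or if a joint passes its speed limit or range.

## Working session

There is one attempt and no reset: what is moved stays moved. The work goes in short steps, Python scripts to look and compute and a tool call to move; the robot and the scene stay as the last step left them, time stands still between calls to the robot, and variables do not carry over. Pictures are saved under pics/ and viewed, about 12 in all and at most 16, crops included, and the job is handed in when it is done.

Besides the shell and the picture viewer there is one more tool, called after "Emit:" in YAML: its name, and indented under it one key for each argument. jog_arm: Moves the arm, as the interface text tells. Shift numbers are shares of 20 cm and turn numbers shares of 180 degrees, none past 1 either way. Its arguments: {"type":"object","properties":{"plan":{"type":"array","items":{"type":"object","properties":{"x":{"type":"number","minimum":-1,"maximum":1},"y":{"type":"number","minimum":-1,"maximum":1},"z":{"type":"number","minimum":-1,"maximum":1},"wx":{"type":"number","minimum":-1,"maximum":1},"wy":{"type":"number","minimum":-1,"maximum":1},"wz":{"type":"number","minimum":-1,"maximum":1}}}},"hand":{"type":"number"},"grip_force":{"type":"number"}},"required":["plan"]}

```bash
ls; mkdir -p pics
cat > h.py <<'E'
import numpy as np, cv2
from station import monitor, cams, bot, finder
from scipy.spatial.transform import Rotation as R
def snap(c,fn=None):
    im=cams.read_camera(c)
    if fn: cv2.imwrite('pics/'+fn,im[:,:,::-1])
    return im
def ray(c,uv,z,cal=None):
    k=cal or cams.get_calibration(c); E=np.array(k['extrinsics']); Rm=E[:3,:3]; o=-Rm.T@E[:3,3]
    d=Rm.T@np.array([(uv[0]-k['cx'])/k['fx'],(uv[1]-k['cy'])/k['fy'],1]); return o+d*(z-o[2])/d[2]
def proj(c,p,cal=None):
    k=cal or cams.get_calibration(c); E=np.array(k['extrinsics']); q=E[:3,:3]@np.array(p)+E[:3,3]
    return np.array([k['fx']*q[0]/q[2]+k['cx'],k['fy']*q[1]/q[2]+k['cy']])
def rot():
    q=monitor.get_obs()['tool_rot']; return R.from_quat([q[1],q[2],q[3],q[0]])
def rel(p,yaw=None):
    """row numbers: move TCP to world p, tool straight down, tool y at world angle yaw"""
    o=monitor.get_obs(); r=rot(); s=r.inv().apply(np.array(p)-o['eef_pos'])/.2
    w=np.zeros(3)
    if yaw is not None:
        best=None
        for y in (yaw,yaw+np.pi):
            yy=np.array([np.cos(y),np.sin(y),0]); zz=np.array([0,0,-1.]); t=R.from_matrix(np.c_[np.cross(yy,zz),yy,zz])
            v=(r.inv()*t).as_rotvec()
            if best is None or np.linalg.norm(v)<np.linalg.norm(best): best=v
        w=best/np.pi
    return s.round(4),w.round(4)
E
python3 - <<'E'
from h import *
o=monitor.get_obs(); print({k:np.round(v,3) for k,v in o.items()}, rot().as_matrix().round(3))
for c in('top','side'):
    im=snap(c,c+'1.png'); k=cams.get_calibration(c); print(c,k['fx'],np.round(k['extrinsics'],3).tolist())
    for n in 'large_wheel small_wheel spacer flange tall_stand short_stand jar screwdriver brush'.split():
        for d in finder.place_of(c,n)[:3]: print(n,np.round(d['location'],1),round(d['confidence'],2),ray(c,d['location'],0)[:2].round(4))
E
```

```text
pics
{'t': np.float64(0.0), 'q': array([ 1.136,  0.478,  0.022,  1.556, -0.011,  1.109, -0.083]), 'joint_vel': array([ 0.001,  0.001, -0.   ,  0.002, -0.001, -0.   ,  0.001]), 'joint_torque': array([ 0.0000e+00, -5.9645e+01,  1.6080e+00, -2.8120e+01,  1.2000e-02,
        9.0000e-03,  0.0000e+00]), 'eef_pos': array([ 0.217, -0.639,  0.23 ]), 'tool_rot': array([-0.001,  0.987,  0.163, -0.   ]), 'contact_force': array([ 0.391, -0.052, -0.822]), 'torque': array([ 0.03 , -0.044,  0.014]), 'gripper_width': np.float64(1.001)} [[ 0.947  0.321 -0.001]
 [ 0.321 -0.947  0.002]
 [-0.    -0.002 -1.   ]]
top 401.0822935030893 [[-0.034, -0.999, 0.004, 0.038], [-0.975, 0.032, -0.22, 0.564], [0.22, -0.011, -0.975, 0.967], [0.0, 0.0, 0.0, 1.0]]
large_wheel [205.  243.3] 0.79 [0.4566 0.3186]
small_wheel [434.5 231.2] 0.6 [ 0.4685 -0.2937]
spacer [324.6 179.1] 0.72 [ 0.6222 -0.0052]
flange [326.2 276.9] 0.82 [0.3585 0.0007]
flange [389.4 269.2] 0.75 [ 0.3727 -0.1656]
flange [386.4 228.3] 0.75 [ 0.4806 -0.1655]
tall_stand [397.5 178.2] 0.77 [ 0.6182 -0.2061]
short_stand [238.6 184.1] 0.97 [0.6157 0.231 ]
[... 419 characters left out ...]
.4] 0.91 [0.4673 0.3252]
large_wheel [307.6 258.8] 0.41 [ 0.4488 -0.0723]
small_wheel [404.9 333.5] 0.7 [ 0.4693 -0.2874]
spacer [352.9 201.5] 0.87 [0.6299 0.0009]
flange [303.3 308. ] 0.95 [ 0.378  -0.1535]
flange [349.  238.1] 0.91 [ 0.5447 -0.0797]
flange [306.3 262.8] 0.69 [ 0.4409 -0.0786]
tall_stand [424.6 256.2] 0.95 [ 0.6201 -0.204 ]
short_stand [291.6 162.5] 0.9 [0.6195 0.218 ]
jar [254.8 211.9] 0.62 [0.4443 0.1065]
screwdriver [406.4 184.3] 0.57 [ 0.771  -0.0302]
screwdriver [406.3 334.6] 0.38 [ 0.4695 -0.29  ]
screwdriver [418.9 255.7] 0.36 [ 0.613  -0.1965]
brush [283.5 135. ] 0.69 [0.6874 0.3531]
brush [351.5 206.8] 0.57 [ 0.6149 -0.0109]
brush [257.2 211.3] 0.21 [0.4493 0.105 ]
```

View pics/top1.png

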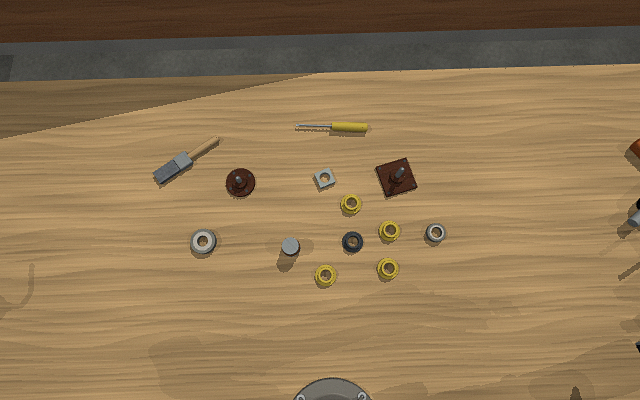

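View pics/side1.png

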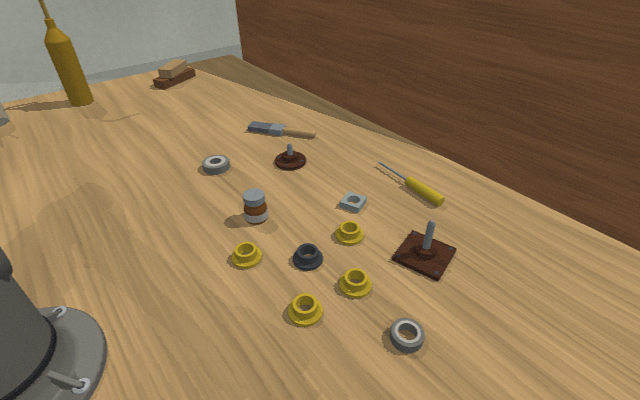

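Top view, left to right: large wheel (203,242), short stand (240,182), jar (290,247), spacer (325,179), tall stand (397,177), small wheel (435,233).

Flange-shaped candidates: the yellow ones are at (351,204), (389,231), (388,269) and (326,276), and the dark one is at (353,242) (side view (307,258)). Only the dark one is steel-coloured, so that is the flange. I'll confirm it in a crop.

I'll move inward and straighten the yaw.

Emit:
jog_arm:
  plan:
    - {"x": 0.95, "y": -0.47, "z": -0.25, "wz": 0.104}
    - {"x": 0.95, "y": -0.47, "z": -0.25, "wz": 0.104}
    - {"x": 0.95, "y": -0.47, "z": -0.25, "wz": 0.104}
    - {"x": 0.95, "y": -0.47, "z": -0.25, "wz": 0.104}
    - {"x": 0.95, "y": -0.47, "z": -0.25, "wz": 0.104}
    - {"x": 0.95, "y": -0.47, "z": -0.25, "wz": 0.104}
    - {"x": 0.95, "y": -0.47, "z": -0.25, "wz": 0.104}
    - {"x": 0.95, "y": -0.47, "z": -0.25, "wz": 0.104}
    - {"x": 0.95, "y": -0.47, "z": -0.25, "wz": 0.104}
  hand: 1

```text
invalid input at $.plan[0]: expected keys x, y, z, wx, wy, wz
```

Emit:
jog_arm:
  plan:
    - {"x": 0.9, "y": -0.9}
    - {"x": 0.9, "y": -0.9}
    - {"x": 0.9, "y": -0.9}
    - {"x": 0.9, "y": -0.9}
    - {"x": 0.9, "y": -0.9}
    - {"x": 0.9, "y": -0.9}
    - {"x": 0.9, "y": -0.9}
    - {"x": 0.9, "y": -0.9}
    - {"x": 0.9, "y": -0.9}
    - {"x": 0.9, "y": -0.9}

```text
invalid input at $.plan[0]: expected keys x, y, z, wx, wy, wz
```

Run:
```python
from h import *
o=monitor.get_obs(); print(o['t'],o['eef_pos'].round(4),rot().as_matrix().round(3).tolist())
k=cams.get_calibration('wrist'); E=np.array(k['extrinsics']); print(k['fx'],(-E[:3,:3].T@E[:3,3]).round(3),E[:3,:3].round(3).tolist())
snap('wrist','w1.png')
for n in 'small_wheel spacer flange tall_stand'.split():
    for d in finder.place_of('wrist',n)[:3]: print(n,np.round(d['location'],1),round(d['confidence'],2),ray('wrist',d['location'],0)[:2].round(4))
im=cv2.imread('pics/top1.png'); cv2.imwrite('pics/c1.png',cv2.resize(im[160:290,290:460],None,fx=4.5,fy=4.5,interpolation=cv2.INTER_CUBIC))
```

```text
1.0 [ 0.2167 -0.6393  0.2313] [[0.947, 0.321, 0.0], [0.321, -0.947, -0.0], [0.0, 0.0, -1.0]]
277.0233590270819 [ 0.287 -0.615  0.374] [[0.321, -0.947, -0.0], [-0.906, -0.307, 0.292], [-0.276, -0.093, -0.957]]
```

View pics/w1.png

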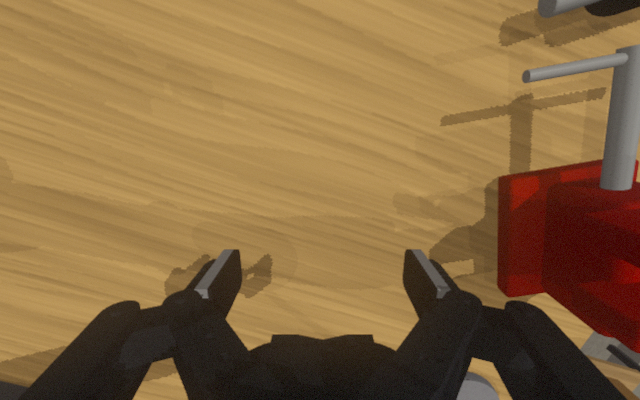

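View pics/c1.png

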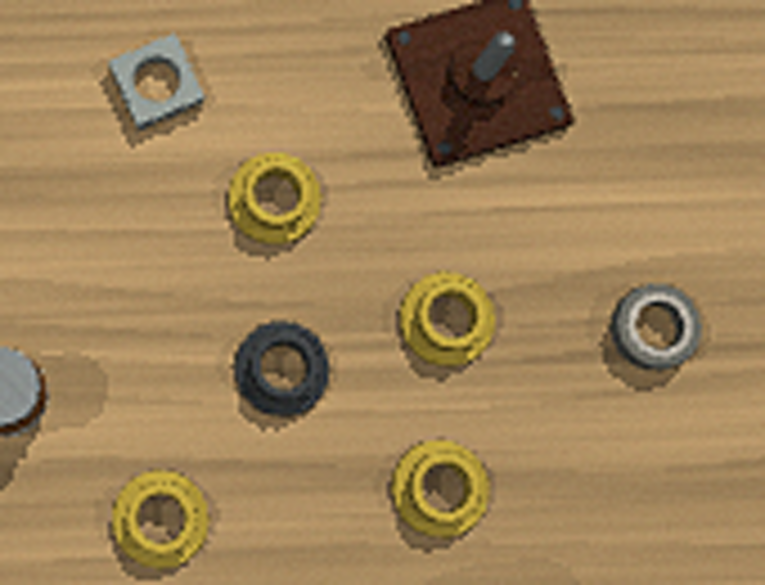

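The wrist view shows empty bench with a red vise at the right (600,200), which is not in the way. The crop confirms that the dark steel flange is at crop (282,368), the only non-yellow one. Every row needs all six keys, so I'm resending both moves.

Emit:
jog_arm:
  plan:
    - {"x": 0.95, "y": -0.47, "z": -0.25, "wx": 0, "wy": 0, "wz": 0.104}
    - {"x": 0.95, "y": -0.47, "z": -0.25, "wx": 0, "wy": 0, "wz": 0.104}
    - {"x": 0.95, "y": -0.47, "z": -0.25, "wx": 0, "wy": 0, "wz": 0.104}
    - {"x": 0.95, "y": -0.47, "z": -0.25, "wx": 0, "wy": 0, "wz": 0.104}
    - {"x": 0.95, "y": -0.47, "z": -0.25, "wx": 0, "wy": 0, "wz": 0.104}
    - {"x": 0.95, "y": -0.47, "z": -0.25, "wx": 0, "wy": 0, "wz": 0.104}
    - {"x": 0.95, "y": -0.47, "z": -0.25, "wx": 0, "wy": 0, "wz": 0.104}
    - {"x": 0.95, "y": -0.47, "z": -0.25, "wx": 0, "wy": 0, "wz": 0.104}
    - {"x": 0.95, "y": -0.47, "z": -0.25, "wx": 0, "wy": 0, "wz": 0.104}
  hand: 1

```text
t: 2.0
eef_pos: [0.3649, -0.4904, 0.281]
tool_rot: [0.0, 1.0, -0.001, -0.001]
contact_force: [-0.6, -0.8, -0.4]
gripper_width: 0.999
```

Emit:
jog_arm:
  plan:
    - {"x": 0.8, "y": -0.9, "z": 0, "wx": 0, "wy": 0, "wz": 0}
    - {"x": 0.8, "y": -0.9, "z": 0, "wx": 0, "wy": 0, "wz": 0}
    - {"x": 0.8, "y": -0.9, "z": 0, "wx": 0, "wy": 0, "wz": 0}
    - {"x": 0.8, "y": -0.9, "z": 0, "wx": 0, "wy": 0, "wz": 0}
    - {"x": 0.8, "y": -0.9, "z": 0, "wx": 0, "wy": 0, "wz": 0}
    - {"x": 0.8, "y": -0.9, "z": 0, "wx": 0, "wy": 0, "wz": 0}
    - {"x": 0.8, "y": -0.9, "z": 0, "wx": 0, "wy": 0, "wz": 0}
    - {"x": 0.8, "y": -0.9, "z": 0, "wx": 0, "wy": 0, "wz": 0}
    - {"x": 0.8, "y": -0.9, "z": 0, "wx": 0, "wy": 0, "wz": 0}

```text
t: 2.75
eef_pos: [0.5237, -0.3132, 0.2802]
tool_rot: [0.001, 1.0, -0.003, -0.001]
contact_force: [0.5, -0.9, -0.2]
gripper_width: 1.002
```

```bash
cat >> h.py <<'E'
def look(names,n=2):
    snap('wrist'); k=cams.get_calibration('wrist'); o=monitor.get_obs(); print(round(float(o['t']),2),o['eef_pos'].round(4),rot().as_matrix().round(3).tolist())
    for a in names.split():
        for d in finder.place_of('wrist',a)[:n]: print(a,np.round(d['location'],1),round(d['confidence'],2),ray('wrist',d['location'],0,k)[:2].round(4))
E
python3 -c "
from h import *
look('small_wheel spacer flange tall_stand')
snap('wrist','w2.png')"
```

```text
2.8 [ 0.5234 -0.3136  0.2804] [[1.0, -0.006, -0.002], [-0.006, -1.0, -0.001], [-0.002, 0.001, -1.0]]
small_wheel [311.6 201.9] 0.89 [ 0.4659 -0.2969]
spacer [105.7  96.3] 0.78 [ 0.6263 -0.0051]
flange [172.9 213.6] 0.94 [ 0.4476 -0.0718]
flange [164.2 151.9] 0.73 [ 0.5468 -0.075 ]
tall_stand [244.1  95.6] 0.91 [ 0.6259 -0.2032]
```

View pics/w2.png

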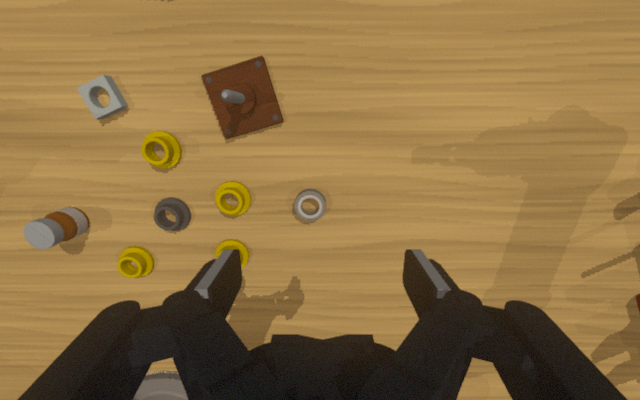

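The wrist view shows the tall stand at (243,97), spacer (103,97), dark flange (172,214), small wheel (310,205), jar (55,230) and yellow flanges around the dark one. I'll refine the tall stand and spacer by contour.

Run:
```python
from h import *
im=cv2.imread('pics/w2.png'); hsv=cv2.cvtColor(im,cv2.COLOR_BGR2HSV)
def blob(mask,box):
    m=np.zeros(mask.shape,np.uint8); x,y,w,h=box; m[y:y+h,x:x+w]=mask[y:y+h,x:x+w]
    m=cv2.morphologyEx(m,cv2.MORPH_CLOSE,np.ones((5,5)))
    c=max(cv2.findContours(m,0,1)[0],key=cv2.contourArea); return cv2.convexHull(c)
for p in [(215,85),(262,120),(240,135),(228,95),(110,85),(70,110),(310,190),(172,230)]: print(p,hsv[p[1],p[0]])
h,s,v=cv2.split(hsv)
foot=blob(((h<14)|(h>170)).astype(np.uint8)*255&(v<130).astype(np.uint8)*255,(190,45,110,100))
for nm,b,z in[('foot',foot,.01),('spacer',blob((s<60).astype(np.uint8)*255,(65,60,75,70)),.015),('small',blob((s<70).astype(np.uint8)*255,(280,175,60,60)),.009),('flange',blob((s<70).astype(np.uint8)*255,(145,185,60,60)),.01)]:
    P=np.array([ray('wrist',q[0],z)[:2] for q in b])*1000
    r=cv2.minAreaRect(P.astype(np.float32)); print(nm,np.round(r[0],1),np.round(r[1],1),round(r[2],1),np.round(cv2.minEnclosingCircle(P.astype(np.float32))[0],1))
for p in[(225,95),(222,95)]: print(ray('wrist',p,.086))
im=snap('top')
for n in['large_wheel','short_stand']: print(n,[ (np.round(d['bbox']),) for d in finder.find_in('top',n)[:1]])
t=cv2.imread('pics/top1.png')
cv2.imwrite('pics/c2.png',np.hstack([cv2.resize(t[215:270,175:235],None,fx=6,fy=6),cv2.resize(t[155:210,210:270],None,fx=6,fy=6)]))
```

```text
(215, 85) [ 13 184  94]
(262, 120) [ 14 179  91]
(240, 135) [ 17 137 123]
(228, 95) [ 18  32 103]
(110, 85) [ 23  27 115]
(70, 110) [ 18 136 163]
(310, 190) [18 71 97]
(172, 230) [17 96 88]
foot [ 622.2 -201.7] [88.  89.1] 15.7 [ 622.5 -201.2]
spacer [625.2  -8.4] [46.8 52.1] 22.1 [625.1  -8.4]
small [ 464.  -292.6] [47.7 49.6] 45.1 [ 464.7 -292.2]
flange [451.6 -73. ] [55.4 52.1] 89.7 [449.9 -72.9]
[ 0.62205031 -0.20181298  0.086     ]
[ 0.62206646 -0.19838943  0.086     ]
large_wheel [(array([189., 230.,  30.,  24.]),)]
short_stand [(array([227., 170.,  28.,  24.]),)]
```

Emit:
jog_arm:
  plan:
    - {"x": 0.4, "y": -1, "z": 0, "wx": 0, "wy": 0, "wz": 0}
    - {"x": 0.4, "y": -1, "z": 0, "wx": 0, "wy": 0, "wz": 0}
    - {"x": 0.4, "y": -1, "z": 0, "wx": 0, "wy": 0, "wz": 0}
    - {"x": 0.4, "y": -1, "z": 0, "wx": 0, "wy": 0, "wz": 0}
    - {"x": 0.4, "y": -1, "z": 0, "wx": 0, "wy": 0, "wz": 0}
    - {"x": 0.4, "y": -1, "z": 0, "wx": 0, "wy": 0, "wz": 0}
    - {"x": 0.4, "y": -1, "z": 0, "wx": 0, "wy": 0, "wz": 0}
    - {"x": 0.4, "y": -1, "z": 0, "wx": 0, "wy": 0, "wz": 0}

```text
t: 3.87
eef_pos: [0.6056, -0.111, 0.2805]
tool_rot: [0.0, 1.0, -0.001, -0.001]
contact_force: [0.1, -0.8, 0.1]
gripper_width: 1.002
```

Emit:
jog_arm:
  plan:
    - {"x": 0, "y": -1, "z": 0, "wx": 0, "wy": 0, "wz": 0}
    - {"x": 0, "y": -1, "z": 0, "wx": 0, "wy": 0, "wz": 0}
    - {"x": 0, "y": -1, "z": 0, "wx": 0, "wy": 0, "wz": 0}
    - {"x": 0, "y": -1, "z": 0, "wx": 0, "wy": 0, "wz": 0}
    - {"x": 0, "y": -1, "z": 0, "wx": 0, "wy": 0, "wz": 0}
    - {"x": 0, "y": -1, "z": 0, "wx": 0, "wy": 0, "wz": 0}
    - {"x": 0, "y": -1, "z": 0, "wx": 0, "wy": 0, "wz": 0}
    - {"x": 0, "y": -1, "z": 0, "wx": 0, "wy": 0, "wz": 0}

```text
t: 4.53
eef_pos: [0.6061, 0.0864, 0.2803]
tool_rot: [0.001, 1.0, -0.002, -0.001]
contact_force: [0.5, -0.4, 0.6]
gripper_width: 1.0
```

Emit:
jog_arm:
  plan:
    - {"x": -0.7, "y": -0.9, "z": 0, "wx": 0, "wy": 0, "wz": 0}
    - {"x": -0.7, "y": -0.9, "z": 0, "wx": 0, "wy": 0, "wz": 0}
    - {"x": -0.7, "y": -0.9, "z": 0, "wx": 0, "wy": 0, "wz": 0}
    - {"x": -0.7, "y": -0.9, "z": 0, "wx": 0, "wy": 0, "wz": 0}
    - {"x": -0.7, "y": -0.9, "z": 0, "wx": 0, "wy": 0, "wz": 0}
    - {"x": -0.7, "y": -0.9, "z": 0, "wx": 0, "wy": 0, "wz": 0}
    - {"x": -0.7, "y": -0.9, "z": 0, "wx": 0, "wy": 0, "wz": 0}
    - {"x": -0.7, "y": -0.9, "z": 0, "wx": 0, "wy": 0, "wz": 0}

```text
t: 5.2
eef_pos: [0.4676, 0.2653, 0.2803]
tool_rot: [0.002, 1.0, -0.003, -0.0]
contact_force: [0.7, -1.0, 0.4]
gripper_width: 1.001
```

```bash
python3 -c "
from h import *
look('large_wheel short_stand spacer')
snap('wrist','w3.png')"
```

```text
5.25 [0.4684 0.2643 0.2801] [[1.0, -0.008, -0.001], [-0.008, -1.0, -0.004], [-0.001, 0.004, -1.0]]
large_wheel [284.  171.8] 0.7 [0.4606 0.3222]
short_stand [346.9  55. ] 0.66 [0.6226 0.2279]
spacer [518.2  49. ] 0.93 [ 0.6282 -0.0068]
spacer [536.2 177.5] 0.73 [ 0.4481 -0.0708]
```

View pics/w3.png

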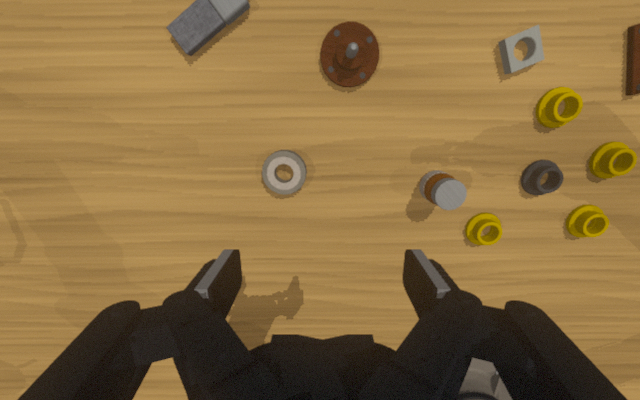

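The large wheel is at (284,172), the short stand at (350,53) with its post tip at (352,48), and the jar at (442,188). Going down to hover over the wheel.

Emit:
jog_arm:
  plan:
    - {"x": -0.04, "y": -0.29, "z": 0.3, "wx": 0, "wy": 0, "wz": 0}
    - {"x": -0.04, "y": -0.29, "z": 0.85, "wx": 0, "wy": 0, "wz": 0}
    - {"x": -0.04, "y": -0.29, "z": 0.85, "wx": 0, "wy": 0, "wz": 0}
    - {"x": -0.04, "y": -0.29, "z": 0.85, "wx": 0, "wy": 0, "wz": 0}
    - {"x": -0.04, "y": -0.29, "z": 0.85, "wx": 0, "wy": 0, "wz": 0}
    - {"x": -0.04, "y": -0.29, "z": 0.85, "wx": 0, "wy": 0, "wz": 0}
    - {"x": -0.04, "y": -0.29, "z": 0.85, "wx": 0, "wy": 0, "wz": 0}
    - {"x": -0.04, "y": -0.29, "z": 0.85, "wx": 0, "wy": 0, "wz": 0}

```text
t: 6.12
eef_pos: [0.4619, 0.3225, 0.1113]
tool_rot: [0.001, 1.0, -0.005, 0.0]
contact_force: [-0.3, 0.3, 0.5]
gripper_width: 1.0
```

```bash
python3 -c "
from h import *
look('large_wheel')
im=snap('wrist','w4.png')
print(rel([.4605,.322,.004],-np.pi/2))"
```

```text
6.17 [0.4621 0.3227 0.1118] [[1.0, -0.009, 0.002], [-0.009, -1.0, -0.001], [0.002, 0.001, -1.0]]
large_wheel [323.9 198. ] 0.85 [0.4614 0.3208]
(array([-0.0074,  0.0035,  0.5387]), array([ 0.0003, -0.0005, -0.0029]))
```

View pics/w4.png

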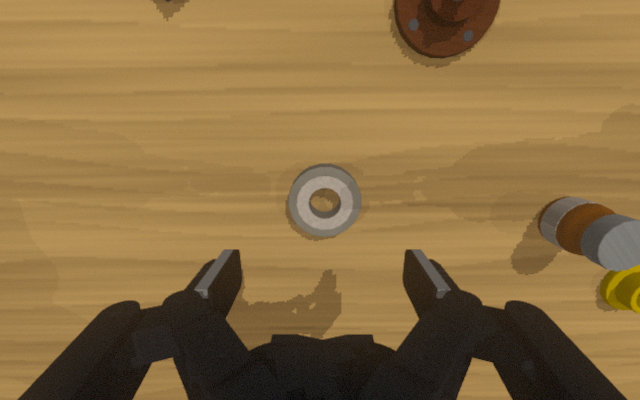

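The wheel is centred between the fingers at (324,200). I'll lower and grip.

Emit:
jog_arm:
  plan:
    - {"x": -0.005, "y": 0.005, "z": 0.2, "wx": 0, "wy": 0, "wz": -0.003}
    - {"x": -0.005, "y": 0.005, "z": 0.35, "wx": 0, "wy": 0, "wz": -0.003}
    - {"x": -0.005, "y": 0.005, "z": 0.45, "wx": 0, "wy": 0, "wz": -0.003}
    - {"x": -0.005, "y": 0.005, "z": 0.5, "wx": 0, "wy": 0, "wz": -0.003}
    - {"x": -0.005, "y": 0.005, "z": 0.53, "wx": 0, "wy": 0, "wz": -0.003}
    - {"x": -0.005, "y": 0.005, "z": 0.55, "wx": 0, "wy": 0, "wz": -0.003}
    - {"x": -0.005, "y": 0.005, "z": 0.55, "wx": 0, "wy": 0, "wz": -0.003}
    - {"x": -0.005, "y": 0.005, "z": 0.55, "wx": 0, "wy": 0, "wz": -0.003}

```text
t: 6.93
eef_pos: [0.4618, 0.3223, 0.0029]
tool_rot: [-0.0, 1.0, 0.0, 0.002]
contact_force: [0.6, 0.1, 0.2]
gripper_width: 1.001
```

Emit:
jog_arm:
  plan:
    - {"x": 0, "y": 0, "z": 0, "wx": 0, "wy": 0, "wz": 0}
    - {"x": 0, "y": 0, "z": 0, "wx": 0, "wy": 0, "wz": 0}
    - {"x": 0, "y": 0, "z": 0, "wx": 0, "wy": 0, "wz": 0}
    - {"x": 0, "y": 0, "z": 0, "wx": 0, "wy": 0, "wz": 0}
    - {"x": 0, "y": 0, "z": 0, "wx": 0, "wy": 0, "wz": 0}
    - {"x": 0, "y": 0, "z": 0, "wx": 0, "wy": 0, "wz": 0}
    - {"x": 0, "y": 0, "z": 0, "wx": 0, "wy": 0, "wz": 0}
    - {"x": 0, "y": 0, "z": 0, "wx": 0, "wy": 0, "wz": 0}
    - {"x": 0, "y": 0, "z": 0, "wx": 0, "wy": 0, "wz": 0}
    - {"x": 0, "y": 0, "z": 0, "wx": 0, "wy": 0, "wz": 0}
  hand: -1
  grip_force: 40

```text
t: 7.77
eef_pos: [0.4626, 0.3227, 0.0044]
tool_rot: [-0.0, 1.0, 0.0, 0.003]
contact_force: [-1.0, -0.6, 9.7]
gripper_width: 0.738
```

Emit:
jog_arm:
  plan:
    - {"x": 0, "y": 0, "z": -0.1, "wx": 0, "wy": 0, "wz": 0}
    - {"x": 0, "y": 0, "z": -0.3, "wx": 0, "wy": 0, "wz": 0}
    - {"x": 0, "y": 0, "z": -0.5, "wx": 0, "wy": 0, "wz": 0}
    - {"x": 0, "y": 0, "z": -0.7, "wx": 0, "wy": 0, "wz": 0}
    - {"x": 0, "y": 0, "z": -0.85, "wx": 0, "wy": 0, "wz": 0}
    - {"x": 0, "y": 0, "z": -0.9, "wx": 0, "wy": 0, "wz": 0}
    - {"x": 0, "y": 0, "z": -0.9, "wx": 0, "wy": 0, "wz": 0}

```text
t: 8.35
eef_pos: [0.4632, 0.3238, 0.1879]
tool_rot: [-0.002, 1.0, 0.0, 0.005]
contact_force: [0.2, 0.2, -2.0]
gripper_width: 0.741
```

```bash
python3 -c "
from h import *
look('large_wheel')
im=snap('wrist','w5.png'); print(monitor.get_obs()['contact_force'])
print(rel([.622,-.202,.18],-np.pi/2))"
```

```text
8.4 [0.4621 0.3227 0.1853] [[1.0, 0.0, 0.007], [0.0, -1.0, 0.002], [0.007, -0.002, -1.0]]
large_wheel [324.2 247.5] 0.76 [0.3739 0.3203]
large_wheel [413.1  35.4] 0.63 [0.6188 0.2273]
[-0.77103695  0.02306535 -1.70185376]
(array([0.8051, 2.618 , 0.0185]), array([ 0.0003, -0.001 ,  0.0001]))
```

View pics/w5.png

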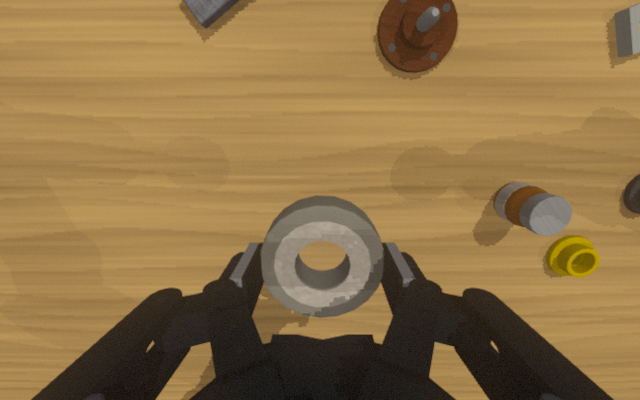

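The large wheel is held at (323,255) between the pads. Carrying it to the tall post.

Emit:
jog_arm:
  plan:
    - {"x": 0.03, "y": 0.1, "z": 0, "wx": 0, "wy": 0, "wz": 0}
    - {"x": 0.08, "y": 0.25, "z": 0, "wx": 0, "wy": 0, "wz": 0}
    - {"x": 0.14, "y": 0.43, "z": 0, "wx": 0, "wy": 0, "wz": 0}
    - {"x": 0.2, "y": 0.61, "z": 0, "wx": 0, "wy": 0, "wz": 0}
    - {"x": 0.25, "y": 0.79, "z": 0, "wx": 0, "wy": 0, "wz": 0}
    - {"x": 0.28, "y": 0.9, "z": 0, "wx": 0, "wy": 0, "wz": 0}
    - {"x": 0.28, "y": 0.9, "z": 0, "wx": 0, "wy": 0, "wz": 0}

```text
t: 9.08
eef_pos: [0.517, 0.134, 0.1803]
tool_rot: [0.003, 1.0, -0.004, -0.001]
contact_force: [0.7, -1.0, -2.2]
gripper_width: 0.74
```

Emit:
jog_arm:
  plan:
    - {"x": 0.03, "y": 0.1, "z": 0, "wx": 0, "wy": 0, "wz": 0}
    - {"x": 0.08, "y": 0.25, "z": 0, "wx": 0, "wy": 0, "wz": 0}
    - {"x": 0.14, "y": 0.43, "z": 0, "wx": 0, "wy": 0, "wz": 0}
    - {"x": 0.2, "y": 0.61, "z": 0, "wx": 0, "wy": 0, "wz": 0}
    - {"x": 0.25, "y": 0.79, "z": 0, "wx": 0, "wy": 0, "wz": 0}
    - {"x": 0.28, "y": 0.9, "z": 0, "wx": 0, "wy": 0, "wz": 0}
    - {"x": 0.28, "y": 0.9, "z": 0, "wx": 0, "wy": 0, "wz": 0}

```text
t: 9.67
eef_pos: [0.571, -0.0534, 0.1787]
tool_rot: [0.004, 1.0, -0.008, -0.002]
contact_force: [0.3, 0.4, -1.3]
gripper_width: 0.738
```

Emit:
jog_arm:
  plan:
    - {"x": 0.03, "y": 0.1, "z": 0, "wx": 0, "wy": 0, "wz": 0}
    - {"x": 0.08, "y": 0.25, "z": 0, "wx": 0, "wy": 0, "wz": 0}
    - {"x": 0.14, "y": 0.43, "z": 0, "wx": 0, "wy": 0, "wz": 0}
    - {"x": 0.2, "y": 0.61, "z": 0, "wx": 0, "wy": 0, "wz": 0}
    - {"x": 0.24, "y": 0.77, "z": 0, "wx": 0, "wy": 0, "wz": 0}
    - {"x": 0.25, "y": 0.82, "z": 0, "wx": 0, "wy": 0, "wz": 0}
    - {"x": 0.25, "y": 0.82, "z": 0, "wx": 0, "wy": 0, "wz": 0}
    - {"x": 0.25, "y": 0.82, "z": 0, "wx": 0, "wy": 0, "wz": 0}

```text
t: 10.33
eef_pos: [0.6174, -0.2169, 0.1778]
tool_rot: [0.004, 1.0, -0.008, -0.004]
contact_force: [-0.2, 0.7, -1.2]
gripper_width: 0.746
```

```bash
cat >> h.py <<'E'
def held(n,h,bot=.004):
    """held ring: fit its grey top disc in the wrist picture -> offset of its centre from the TCP (tool-down world axes)"""
    o=monitor.get_obs(); im=snap('wrist'); k=cams.get_calibration('wrist')
    hsv=cv2.cvtColor(im,cv2.COLOR_RGB2HSV); 
    for d in finder.place_of('wrist',n)[:2]: print('net',np.round(d['location'],1),(ray('wrist',d['location'],o['eef_pos'][2]-bot,k)-o['eef_pos'])[:2].round(4))
    for d in finder.find_in('wrist',n)[:1]: print('box',np.round(d['bbox']))
E
python3 -c "
from h import *
held('large_wheel',.02)
print(proj('wrist',monitor.get_obs()['eef_pos']), monitor.get_obs()['eef_pos'])
print(rel([.622,-.202,.10],-np.pi/2)); t=snap('top','t2.png'); s=snap('side','s2.png')
for c in('top','side'):
  for n in('tall_stand',): print(c,proj(c,[.622,-.202,.086]),proj(c,monitor.get_obs()['eef_pos']))
a=cv2.imread('pics/s2.png');b=cv2.imread('pics/t2.png')
cv2.imwrite('pics/m2.png',np.hstack([cv2.resize(a[120:300,340:520],None,fx=2.2,fy=2.2),cv2.resize(b[90:270,310:490],None,fx=2.2,fy=2.2)]))
"
```

```text
net [322.  251.8] [-0.0021  0.0014]
box [261. 199. 123. 118.]
[322.05919677 251.73901246] [ 0.61813401 -0.21514796  0.17917304]
(array([ 0.0208, -0.0689,  0.3953]), array([ 0.0023,  0.0019, -0.0043]))
top [402.56372868 168.03279022] [417.34172374 157.86116375]
side [432.59003938 219.89427601] [449.29638482 179.06745247]
```

View pics/m2.png

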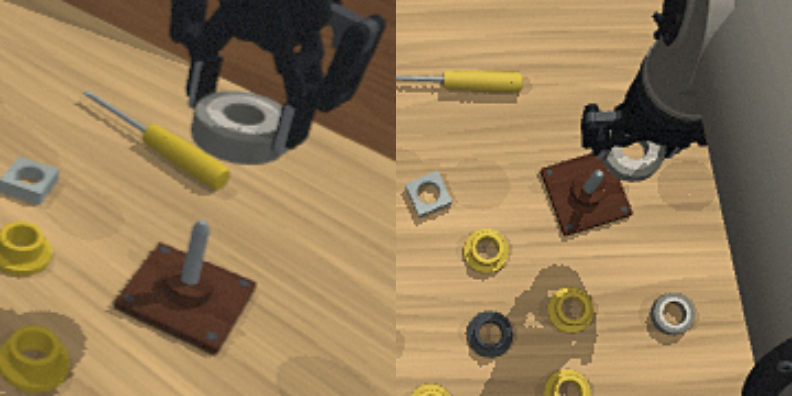

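The side and top crops show the wheel held level, and the post tip is where (0.622,-0.202) predicts it (top 402.6,168). I'll align above the post first.

Emit:
jog_arm:
  plan:
    - {"x": 0.02, "y": -0.06, "z": 0.05, "wx": 0.002, "wy": 0.002, "wz": -0.004}
    - {"x": 0.025, "y": -0.065, "z": 0.15, "wx": 0.002, "wy": 0.002, "wz": -0.004}
    - {"x": 0.025, "y": -0.065, "z": 0.25, "wx": 0.002, "wy": 0.002, "wz": -0.004}
    - {"x": 0.025, "y": -0.065, "z": 0.32, "wx": 0.002, "wy": 0.002, "wz": -0.004}
    - {"x": 0.025, "y": -0.065, "z": 0.36, "wx": 0.002, "wy": 0.002, "wz": -0.004}
    - {"x": 0.025, "y": -0.065, "z": 0.38, "wx": 0.002, "wy": 0.002, "wz": -0.004}
    - {"x": 0.025, "y": -0.065, "z": 0.38, "wx": 0.002, "wy": 0.002, "wz": -0.004}
    - {"x": 0.025, "y": -0.065, "z": 0.38, "wx": 0.002, "wy": 0.002, "wz": -0.004}

```text
t: 11.25
eef_pos: [0.6237, -0.2032, 0.1042]
tool_rot: [0.001, 1.0, -0.001, 0.001]
contact_force: [0.4, 0.1, -1.6]
gripper_width: 0.742
```

```bash
python3 -c "
from h import *
held('large_wheel',.02)
print(monitor.get_obs()['eef_pos'],rel([.623,-.203,.03],-np.pi/2)); print(proj('wrist',[.622,-.202,.086]))
im=snap('wrist'); cv2.imwrite('pics/w6.png',cv2.resize(im[180:340,220:420,::-1],None,fx=3,fy=3))
"
```

```text
net [324.2 249.8] [-0.0008 -0.0015]
box [260. 197. 123. 122.]
[ 0.62386904 -0.20376037  0.10475143] (array([-0.0055, -0.0046,  0.3737]), array([ 0.0007, -0.001 , -0.0005]))
[319.23101787 240.73784824]
```

View pics/w6.png

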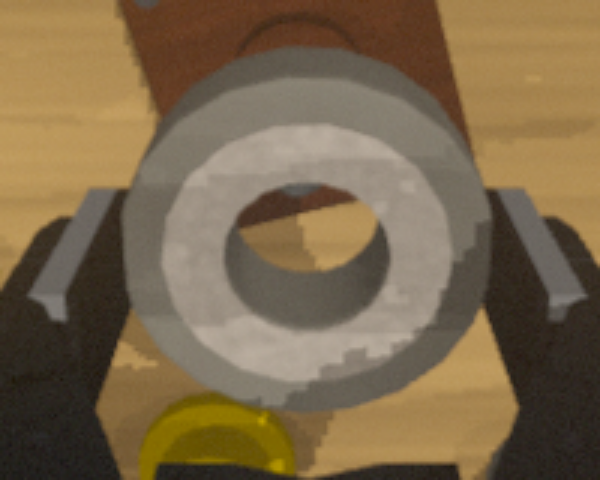

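The post tip shows at crop (298,187), under the bore and laterally centred, so I'm lowering.

Emit:
jog_arm:
  plan:
    - {"x": -0.005, "y": -0.005, "z": 0.05, "wx": 0, "wy": 0, "wz": 0}
    - {"x": -0.005, "y": -0.005, "z": 0.1, "wx": 0, "wy": 0, "wz": 0}
    - {"x": -0.005, "y": -0.005, "z": 0.16, "wx": 0, "wy": 0, "wz": 0}
    - {"x": -0.005, "y": -0.005, "z": 0.22, "wx": 0, "wy": 0, "wz": 0}
    - {"x": -0.005, "y": -0.005, "z": 0.28, "wx": 0, "wy": 0, "wz": 0}
    - {"x": -0.005, "y": -0.005, "z": 0.32, "wx": 0, "wy": 0, "wz": 0}
    - {"x": -0.005, "y": -0.005, "z": 0.34, "wx": 0, "wy": 0, "wz": 0}
    - {"x": -0.005, "y": -0.005, "z": 0.355, "wx": 0, "wy": 0, "wz": 0}
    - {"x": -0.005, "y": -0.005, "z": 0.36, "wx": 0, "wy": 0, "wz": 0}
    - {"x": -0.005, "y": -0.005, "z": 0.36, "wx": 0, "wy": 0, "wz": 0}

```text
t: 12.28
eef_pos: [0.6232, -0.203, 0.0327]
tool_rot: [0.001, 1.0, -0.001, 0.002]
contact_force: [-0.1, -0.7, -0.4]
gripper_width: 0.739
```

Emit:
jog_arm:
  plan:
    - {"x": 0, "y": 0, "z": 0.005, "wx": 0, "wy": 0, "wz": 0}
    - {"x": 0, "y": 0, "z": 0.01, "wx": 0, "wy": 0, "wz": 0}
    - {"x": 0, "y": 0, "z": 0.015, "wx": 0, "wy": 0, "wz": 0}
    - {"x": 0, "y": 0, "z": 0.02, "wx": 0, "wy": 0, "wz": 0}
    - {"x": 0, "y": 0, "z": 0.02, "wx": 0, "wy": 0, "wz": 0}

```text
t: 12.7
eef_pos: [0.6232, -0.203, 0.0287]
tool_rot: [0.001, 1.0, -0.001, 0.002]
contact_force: [-0.0, -0.8, -1.3]
gripper_width: 0.739
```

Emit:
jog_arm:
  plan:
    - {"x": 0, "y": 0, "z": 0.005, "wx": 0, "wy": 0, "wz": 0}
    - {"x": 0, "y": 0, "z": 0.01, "wx": 0, "wy": 0, "wz": 0}
    - {"x": 0, "y": 0, "z": 0.01, "wx": 0, "wy": 0, "wz": 0}

```text
t: 12.95
eef_pos: [0.6233, -0.2031, 0.0285]
tool_rot: [0.001, 1.0, -0.001, 0.002]
contact_force: [-5.3, 1.5, 13.4]
gripper_width: 0.74
```

Emit:
jog_arm:
  plan:
    - {"x": 0, "y": 0, "z": 0.005, "wx": 0, "wy": 0, "wz": 0}
    - {"x": 0, "y": 0, "z": 0.01, "wx": 0, "wy": 0, "wz": 0}
    - {"x": 0, "y": 0, "z": 0.01, "wx": 0, "wy": 0, "wz": 0}

```text
t: 13.2
eef_pos: [0.6233, -0.2031, 0.0285]
tool_rot: [0.001, 1.0, -0.001, 0.002]
contact_force: [-7.0, 1.4, 15.3]
gripper_width: 0.738
```

The wheel is seated: contact came at the expected height. Releasing and rising.

Emit:
jog_arm:
  plan:
    - {"x": 0, "y": 0, "z": 0, "wx": 0, "wy": 0, "wz": 0}
    - {"x": 0, "y": 0, "z": 0, "wx": 0, "wy": 0, "wz": 0}
    - {"x": 0, "y": 0, "z": 0, "wx": 0, "wy": 0, "wz": 0}
    - {"x": 0, "y": 0, "z": 0, "wx": 0, "wy": 0, "wz": 0}
    - {"x": 0, "y": 0, "z": 0, "wx": 0, "wy": 0, "wz": 0}
    - {"x": 0, "y": 0, "z": 0, "wx": 0, "wy": 0, "wz": 0}
    - {"x": 0, "y": 0, "z": 0, "wx": 0, "wy": 0, "wz": 0}
  hand: 1

```text
t: 13.78
eef_pos: [0.6232, -0.2031, 0.0283]
tool_rot: [0.001, 1.0, -0.001, 0.001]
contact_force: [0.4, 0.3, 0.7]
gripper_width: 0.999
```

Emit:
jog_arm:
  plan:
    - {"x": 0, "y": 0, "z": -0.1, "wx": 0, "wy": 0, "wz": 0}
    - {"x": 0, "y": 0, "z": -0.25, "wx": 0, "wy": 0, "wz": 0}
    - {"x": 0, "y": 0, "z": -0.45, "wx": 0, "wy": 0, "wz": 0}
    - {"x": 0, "y": 0, "z": -0.65, "wx": 0, "wy": 0, "wz": 0}
    - {"x": 0, "y": 0, "z": -0.85, "wx": 0, "wy": 0, "wz": 0}
    - {"x": 0, "y": 0, "z": -0.85, "wx": 0, "wy": 0, "wz": 0}
    - {"x": 0, "y": 0, "z": -0.85, "wx": 0, "wy": 0, "wz": 0}

```text
t: 14.37
eef_pos: [0.6246, -0.203, 0.2016]
tool_rot: [0.002, 1.0, -0.001, 0.004]
contact_force: [0.0, 0.5, -1.2]
gripper_width: 1.001
```

Emit:
jog_arm:
  plan:
    - {"x": 0, "y": -0.3, "z": 0, "wx": 0, "wy": 0, "wz": 0}
    - {"x": 0, "y": -0.6, "z": 0, "wx": 0, "wy": 0, "wz": 0}
    - {"x": 0, "y": -0.85, "z": 0, "wx": 0, "wy": 0, "wz": 0}
    - {"x": 0, "y": -0.85, "z": 0, "wx": 0, "wy": 0, "wz": 0}
    - {"x": 0, "y": -0.85, "z": 0, "wx": 0, "wy": 0, "wz": 0}
    - {"x": 0, "y": -0.85, "z": 0, "wx": 0, "wy": 0, "wz": 0}
    - {"x": 0, "y": -0.85, "z": 0, "wx": 0, "wy": 0, "wz": 0}

```text
t: 14.95
eef_pos: [0.6241, -0.033, 0.1993]
tool_rot: [0.002, 1.0, -0.001, 0.003]
contact_force: [0.0, -1.7, -0.2]
gripper_width: 0.999
```

```bash
python3 -c "
from h import *
look('large_wheel spacer')
im=snap('wrist','w7.png')
print(rel([.626,-.006,.1],-np.pi/2))
"
```

```text
15.0 [ 0.6242 -0.0344  0.1995] [[1.0, -0.003, 0.007], [-0.003, -1.0, -0.005], [0.007, 0.005, -1.0]]
large_wheel [465.2 183.8] 0.88 [ 0.6168 -0.2176]
spacer [300.1 176.8] 0.59 [ 0.6269 -0.0079]
(array([ 0.0019, -0.148 ,  0.5004]), array([ 0.0016, -0.0025, -0.0016]))
```

View pics/w7.png

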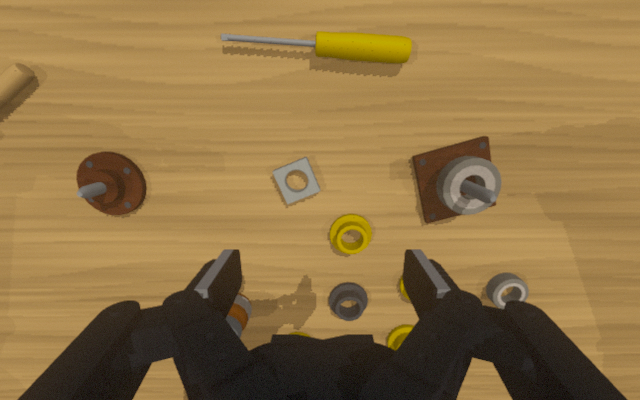

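The large wheel is on the tall post at (470,186), the spacer at (297,181) is rotated, and the short stand is at (111,184). Measuring the spacer's yaw and the remaining positions by contour.

Run:
```python
from h import *
im=cv2.imread('pics/w7.png'); h,s,v=cv2.split(cv2.cvtColor(im,cv2.COLOR_BGR2HSV))
def blob(mask,box):
    m=np.zeros(mask.shape,np.uint8); x,y,w,hh=box; m[y:y+hh,x:x+w]=mask[y:y+hh,x:x+w].astype(np.uint8)*255
    m=cv2.morphologyEx(m,cv2.MORPH_OPEN,np.ones((3,3)))
    return cv2.convexHull(max(cv2.findContours(m,0,1)[0],key=cv2.contourArea))
for nm,m,bx,z in[('spacer',(s<70)&(v>100),(255,145,85,75),.015),('shortfoot',((h<15)|(h>170))&(s>120)&(v<140),(60,135,100,95),.01)]:
    P=np.array([ray('wrist',q[0],z)[:2] for q in blob(m,bx)],np.float32)*1000
    r=cv2.minAreaRect(P); print(nm,np.round(r[0],1),np.round(r[1],1),round(r[2],1),'circ',np.round(cv2.minEnclosingCircle(P)[0],1))
for uv in[(82,190),(78,191)]: print(ray('wrist',uv,.054))
from math import radians
for a in (20,22): print(a,rel([.626,-.007,.06],radians(-90+a)))
```

```text
spacer [625.7  -4.9] [45. 45.] 22.1 circ [625.9  -4.8]
shortfoot [622.5 222.4] [77.8 78.4] 21.4 circ [622.1 223.7]
[0.62558401 0.2220176  0.054     ]
[0.62450617 0.22657897 0.054     ]
20 (array([ 3.000e-04, -1.439e-01,  7.004e-01]), array([ 0.002 , -0.0022, -0.1127]))
22 (array([ 3.000e-04, -1.439e-01,  7.004e-01]), array([ 0.0021, -0.0022, -0.1238]))
```

Emit:
jog_arm:
  plan:
    - {"x": 0, "y": -0.08, "z": 0.2, "wx": 0.002, "wy": -0.002, "wz": -0.124}
    - {"x": 0, "y": -0.15, "z": 0.4, "wx": 0.002, "wy": -0.002, "wz": -0.124}
    - {"x": 0, "y": -0.154, "z": 0.58, "wx": 0.002, "wy": -0.002, "wz": -0.124}
    - {"x": 0, "y": -0.154, "z": 0.66, "wx": 0.002, "wy": -0.002, "wz": -0.124}
    - {"x": 0, "y": -0.154, "z": 0.7, "wx": 0.002, "wy": -0.002, "wz": -0.124}
    - {"x": 0, "y": -0.154, "z": 0.7, "wx": 0.002, "wy": -0.002, "wz": -0.124}
    - {"x": 0, "y": -0.154, "z": 0.7, "wx": 0.002, "wy": -0.002, "wz": -0.124}

```text
t: 15.73
eef_pos: [0.6267, -0.0059, 0.0608]
tool_rot: [0.0, 0.982, 0.19, 0.001]
contact_force: [1.2, 0.8, 0.5]
gripper_width: 0.998
```

```bash
python3 -c "
from h import *
look('spacer')
snap('wrist','w8.png')
print(rel([.626,-.005,.005],np.radians(-68)))
"
```

```text
15.78 [ 0.6272 -0.0056  0.0616] [[0.928, 0.373, 0.003], [0.373, -0.928, -0.0], [0.003, 0.001, -1.0]]
spacer [320.7 217. ] 0.6 [ 0.6255 -0.0052]
(array([-0.0071, -0.0044,  0.2853]), array([ 0.0005, -0.0012, -0.0002]))
```

View pics/w8.png

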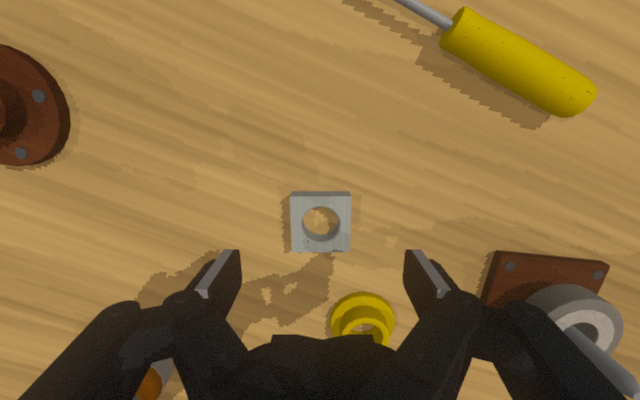

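The spacer is square to the jaws and centred at (320,222). Lower, grip and lift.

Emit:
jog_arm:
  plan:
    - {"x": -0.007, "y": -0.004, "z": 0.1, "wx": 0, "wy": -0.001, "wz": 0}
    - {"x": -0.007, "y": -0.004, "z": 0.18, "wx": 0, "wy": -0.001, "wz": 0}
    - {"x": -0.007, "y": -0.004, "z": 0.24, "wx": 0, "wy": -0.001, "wz": 0}
    - {"x": -0.007, "y": -0.004, "z": 0.28, "wx": 0, "wy": -0.001, "wz": 0}
    - {"x": -0.007, "y": -0.004, "z": 0.285, "wx": 0, "wy": -0.001, "wz": 0}
    - {"x": -0.007, "y": -0.004, "z": 0.285, "wx": 0, "wy": -0.001, "wz": 0}

```text
t: 16.38
eef_pos: [0.6261, -0.0051, 0.0051]
tool_rot: [0.001, 0.982, 0.19, 0.0]
contact_force: [-1.8, 0.4, -0.0]
gripper_width: 1.001
```

Emit:
jog_arm:
  plan:
    - {"x": 0, "y": 0, "z": 0, "wx": 0, "wy": 0, "wz": 0}
    - {"x": 0, "y": 0, "z": 0, "wx": 0, "wy": 0, "wz": 0}
    - {"x": 0, "y": 0, "z": 0, "wx": 0, "wy": 0, "wz": 0}
    - {"x": 0, "y": 0, "z": 0, "wx": 0, "wy": 0, "wz": 0}
    - {"x": 0, "y": 0, "z": 0, "wx": 0, "wy": 0, "wz": 0}
    - {"x": 0, "y": 0, "z": 0, "wx": 0, "wy": 0, "wz": 0}
    - {"x": 0, "y": 0, "z": 0, "wx": 0, "wy": 0, "wz": 0}
    - {"x": 0, "y": 0, "z": 0, "wx": 0, "wy": 0, "wz": 0}
    - {"x": 0, "y": 0, "z": 0, "wx": 0, "wy": 0, "wz": 0}
    - {"x": 0, "y": 0, "z": 0, "wx": 0, "wy": 0, "wz": 0}
    - {"x": 0, "y": 0, "z": 0, "wx": 0, "wy": 0, "wz": 0}
  hand: -1
  grip_force: 40

```text
t: 17.3
eef_pos: [0.6268, -0.0051, 0.0061]
tool_rot: [0.001, 0.982, 0.19, 0.001]
contact_force: [-0.7, -0.0, 6.4]
gripper_width: 0.502
```

Emit:
jog_arm:
  plan:
    - {"x": 0, "y": 0, "z": -0.1, "wx": 0, "wy": 0, "wz": 0}
    - {"x": 0, "y": 0, "z": -0.25, "wx": 0, "wy": 0, "wz": 0}
    - {"x": 0, "y": 0, "z": -0.42, "wx": 0, "wy": 0, "wz": 0}
    - {"x": 0, "y": 0, "z": -0.6, "wx": 0, "wy": 0, "wz": 0}
    - {"x": 0, "y": 0, "z": -0.7, "wx": 0, "wy": 0, "wz": 0}
    - {"x": 0, "y": 0, "z": -0.7, "wx": 0, "wy": 0, "wz": 0}
    - {"x": 0, "y": 0, "z": -0.7, "wx": 0, "wy": 0, "wz": 0}

```text
t: 17.88
eef_pos: [0.6272, -0.0049, 0.1474]
tool_rot: [0.001, 0.982, 0.19, 0.002]
contact_force: [-0.3, -1.0, -1.0]
gripper_width: 0.501
```

```bash
python3 -c "
from h import *
held('spacer',.015); o=monitor.get_obs(); print(o['eef_pos'],o['contact_force'])
print(rel([.622,-.202,.14],-np.pi/2))
"
```

```text
net [324.4 249.5] [-0.0004 -0.0012]
box [281. 215.  84.  80.]
[ 0.62524092 -0.00502288  0.14441983] [ 0.66469942  1.34613202 -0.54066614]
(array([-0.3833,  0.9073,  0.0237]), array([0.0005, 0.0002, 0.122 ]))
```

Emit:
jog_arm:
  plan:
    - {"x": -0.04, "y": 0.1, "z": 0, "wx": 0, "wy": 0, "wz": 0.02}
    - {"x": -0.1, "y": 0.25, "z": 0, "wx": 0, "wy": 0, "wz": 0.04}
    - {"x": -0.18, "y": 0.43, "z": 0, "wx": 0, "wy": 0, "wz": 0.07}
    - {"x": -0.26, "y": 0.61, "z": 0, "wx": 0, "wy": 0, "wz": 0.1}
    - {"x": -0.33, "y": 0.78, "z": 0, "wx": 0, "wy": 0, "wz": 0.122}
    - {"x": -0.37, "y": 0.88, "z": 0, "wx": 0, "wy": 0, "wz": 0.122}
    - {"x": -0.382, "y": 0.905, "z": 0, "wx": 0, "wy": 0, "wz": 0.122}
    - {"x": -0.382, "y": 0.905, "z": 0, "wx": 0, "wy": 0, "wz": 0.122}
    - {"x": -0.382, "y": 0.905, "z": 0, "wx": 0, "wy": 0, "wz": 0.122}

```text
t: 18.78
eef_pos: [0.6215, -0.2006, 0.1435]
tool_rot: [0.0, 1.0, -0.0, -0.001]
contact_force: [-0.7, -0.0, 0.4]
gripper_width: 0.501
```

```bash
python3 -c "
from h import *
held('spacer',.015,.006); o=monitor.get_obs(); print(o['eef_pos'],o['contact_force'])
print(rel([.6225,-.2015,.054],-np.pi/2)); print(proj('wrist',[.622,-.202,.086]))
im=snap('wrist'); cv2.imwrite('pics/w9.png',cv2.resize(im[180:340,220:420,::-1],None,fx=3,fy=3))
"
```

```text
net [322.5 248.8] [-0.001   0.0009]
box [282. 212.  82.  86.]
[ 0.62227312 -0.19894479  0.14434899] [ 0.37314338 -0.24123943  0.25479099]
(array([0.0016, 0.0126, 0.4517]), array([0.0001, 0.0003, 0.001 ]))
[325.92844636 216.70836979]
```

View pics/w9.png

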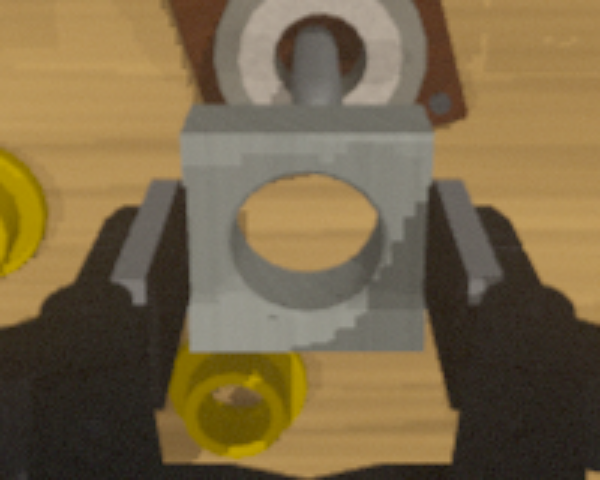

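The spacer is square in the jaws, and the post tip is at crop (318,108), matching the prediction. Lowering onto the wheel.

Emit:
jog_arm:
  plan:
    - {"x": 0.002, "y": 0.013, "z": 0.06, "wx": 0, "wy": 0, "wz": 0}
    - {"x": 0.002, "y": 0.013, "z": 0.13, "wx": 0, "wy": 0, "wz": 0}
    - {"x": 0.002, "y": 0.013, "z": 0.2, "wx": 0, "wy": 0, "wz": 0}
    - {"x": 0.002, "y": 0.013, "z": 0.27, "wx": 0, "wy": 0, "wz": 0}
    - {"x": 0.002, "y": 0.013, "z": 0.34, "wx": 0, "wy": 0, "wz": 0}
    - {"x": 0.002, "y": 0.013, "z": 0.4, "wx": 0, "wy": 0, "wz": 0}
    - {"x": 0.002, "y": 0.013, "z": 0.43, "wx": 0, "wy": 0, "wz": 0}
    - {"x": 0.002, "y": 0.013, "z": 0.445, "wx": 0, "wy": 0, "wz": 0}
    - {"x": 0.002, "y": 0.013, "z": 0.45, "wx": 0, "wy": 0, "wz": 0}
    - {"x": 0.002, "y": 0.013, "z": 0.45, "wx": 0, "wy": 0, "wz": 0}

```text
t: 19.82
eef_pos: [0.6229, -0.202, 0.0547]
tool_rot: [0.0, 1.0, 0.001, -0.0]
contact_force: [-0.5, 0.7, -0.7]
gripper_width: 0.497
```

Emit:
jog_arm:
  plan:
    - {"x": 0, "y": 0, "z": 0.005, "wx": 0, "wy": 0, "wz": 0}
    - {"x": 0, "y": 0, "z": 0.01, "wx": 0, "wy": 0, "wz": 0}
    - {"x": 0, "y": 0, "z": 0.013, "wx": 0, "wy": 0, "wz": 0}
    - {"x": 0, "y": 0, "z": 0.013, "wx": 0, "wy": 0, "wz": 0}

```text
t: 20.15
eef_pos: [0.6231, -0.202, 0.0524]
tool_rot: [0.0, 1.0, 0.001, 0.0]
contact_force: [-0.9, 0.6, -0.7]
gripper_width: 0.496
```

Emit:
jog_arm:
  plan:
    - {"x": 0, "y": 0, "z": 0.005, "wx": 0, "wy": 0, "wz": 0}
    - {"x": 0, "y": 0, "z": 0.007, "wx": 0, "wy": 0, "wz": 0}
    - {"x": 0, "y": 0, "z": 0.007, "wx": 0, "wy": 0, "wz": 0}

```text
t: 20.4
eef_pos: [0.623, -0.202, 0.0509]
tool_rot: [0.0, 1.0, 0.001, 0.0]
contact_force: [-0.7, -0.5, -0.2]
gripper_width: 0.499
```

Emit:
jog_arm:
  plan:
    - {"x": 0, "y": 0, "z": 0.004, "wx": 0, "wy": 0, "wz": 0}
    - {"x": 0, "y": 0, "z": 0.007, "wx": 0, "wy": 0, "wz": 0}
    - {"x": 0, "y": 0, "z": 0.007, "wx": 0, "wy": 0, "wz": 0}

```text
t: 20.65
eef_pos: [0.6232, -0.2021, 0.0501]
tool_rot: [0.001, 1.0, 0.001, 0.0]
contact_force: [-1.8, 0.8, 4.6]
gripper_width: 0.5
```

Emit:
jog_arm:
  plan:
    - {"x": 0, "y": 0, "z": 0.003, "wx": 0, "wy": 0, "wz": 0}
    - {"x": 0, "y": 0, "z": 0.005, "wx": 0, "wy": 0, "wz": 0}
    - {"x": 0, "y": 0, "z": 0.005, "wx": 0, "wy": 0, "wz": 0}

```text
t: 20.9
eef_pos: [0.6232, -0.2021, 0.0501]
tool_rot: [0.001, 1.0, 0.001, 0.0]
contact_force: [-2.9, 1.9, 7.2]
gripper_width: 0.498
```

Seated. Release, rise and go over the small wheel.

Emit:
jog_arm:
  plan:
    - {"x": 0, "y": 0, "z": 0, "wx": 0, "wy": 0, "wz": 0}
    - {"x": 0, "y": 0, "z": 0, "wx": 0, "wy": 0, "wz": 0}
    - {"x": 0, "y": 0, "z": 0, "wx": 0, "wy": 0, "wz": 0}
    - {"x": 0, "y": 0, "z": 0, "wx": 0, "wy": 0, "wz": 0}
    - {"x": 0, "y": 0, "z": 0, "wx": 0, "wy": 0, "wz": 0}
    - {"x": 0, "y": 0, "z": 0, "wx": 0, "wy": 0, "wz": 0}
    - {"x": 0, "y": 0, "z": 0, "wx": 0, "wy": 0, "wz": 0}
    - {"x": 0, "y": 0, "z": 0, "wx": 0, "wy": 0, "wz": 0}
  hand: 1

```text
t: 21.57
eef_pos: [0.6232, -0.202, 0.05]
tool_rot: [0.001, 1.0, 0.001, 0.0]
contact_force: [0.0, 0.6, 0.9]
gripper_width: 1.001
```

Emit:
jog_arm:
  plan:
    - {"x": 0, "y": 0, "z": -0.1, "wx": 0, "wy": 0, "wz": 0}
    - {"x": 0, "y": 0, "z": -0.25, "wx": 0, "wy": 0, "wz": 0}
    - {"x": 0, "y": 0, "z": -0.45, "wx": 0, "wy": 0, "wz": 0}
    - {"x": 0, "y": 0, "z": -0.65, "wx": 0, "wy": 0, "wz": 0}
    - {"x": 0, "y": 0, "z": -0.7, "wx": 0, "wy": 0, "wz": 0}
    - {"x": 0, "y": 0, "z": -0.7, "wx": 0, "wy": 0, "wz": 0}

```text
t: 22.07
eef_pos: [0.6258, -0.2025, 0.1949]
tool_rot: [0.002, 1.0, 0.001, 0.004]
contact_force: [0.8, -0.2, 0.4]
gripper_width: 0.997
```

Emit:
jog_arm:
  plan:
    - {"x": -0.2, "y": 0.12, "z": 0, "wx": 0, "wy": 0, "wz": 0}
    - {"x": -0.4, "y": 0.24, "z": 0, "wx": 0, "wy": 0, "wz": 0}
    - {"x": -0.6, "y": 0.36, "z": 0, "wx": 0, "wy": 0, "wz": 0}
    - {"x": -0.78, "y": 0.455, "z": 0, "wx": 0, "wy": 0, "wz": 0}
    - {"x": -0.78, "y": 0.455, "z": 0, "wx": 0, "wy": 0, "wz": 0}
    - {"x": -0.78, "y": 0.455, "z": 0, "wx": 0, "wy": 0, "wz": 0}
    - {"x": -0.78, "y": 0.455, "z": 0, "wx": 0, "wy": 0, "wz": 0}
    - {"x": -0.78, "y": 0.455, "z": 0, "wx": 0, "wy": 0, "wz": 0}

```text
t: 22.73
eef_pos: [0.4711, -0.2928, 0.1934]
tool_rot: [0.001, 1.0, 0.002, 0.004]
contact_force: [0.3, 0.1, 0.1]
gripper_width: 1.002
```

```bash
python3 -c "
from h import *
look('small_wheel spacer flange')
snap('wrist','w10.png')
print(rel([.466,-.293,.06],-np.pi/2))
"
```

```text
22.78 [ 0.4715 -0.2925  0.1935] [[1.0, 0.005, 0.009], [0.005, -1.0, -0.002], [0.009, 0.002, -1.0]]
small_wheel [321.8 182.5] 0.61 [ 0.4684 -0.2927]
spacer [321.1 184.1] 0.16 [ 0.4664 -0.2918]
flange [222.9 249.3] 0.97 [ 0.3765 -0.1608]
flange [222.7 176.7] 0.88 [ 0.4753 -0.1702]
(array([-0.0304, -0.002 ,  0.6679]), array([ 0.0009, -0.0026,  0.0014]))
```

View pics/w10.png

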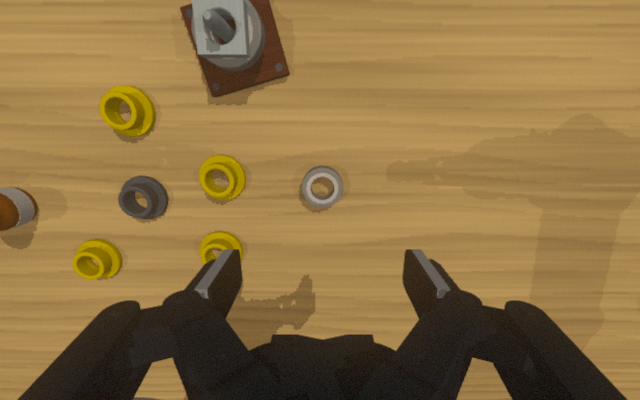

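The spacer lies flat on the large wheel at (222,25), and the small wheel is at (322,187). Descending in two steps.

Emit:
jog_arm:
  plan:
    - {"x": -0.028, "y": -0.002, "z": 0.2, "wx": 0.001, "wy": -0.0026, "wz": 0.0014}
    - {"x": -0.028, "y": -0.002, "z": 0.4, "wx": 0.001, "wy": -0.0026, "wz": 0.0014}
    - {"x": -0.028, "y": -0.002, "z": 0.58, "wx": 0.001, "wy": -0.0026, "wz": 0.0014}
    - {"x": -0.028, "y": -0.002, "z": 0.66, "wx": 0.001, "wy": -0.0026, "wz": 0.0014}
    - {"x": -0.028, "y": -0.002, "z": 0.66, "wx": 0.001, "wy": -0.0026, "wz": 0.0014}
    - {"x": -0.028, "y": -0.002, "z": 0.66, "wx": 0.001, "wy": -0.0026, "wz": 0.0014}

```text
t: 23.48
eef_pos: [0.4666, -0.2924, 0.0611]
tool_rot: [-0.001, 1.0, 0.0, -0.001]
contact_force: [-0.1, -0.1, 1.0]
gripper_width: 0.998
```

```bash
python3 -c "
from h import *
look('small_wheel',1); look('small_wheel',1); im=snap('wrist','w11.png')
h,s,v=cv2.split(cv2.cvtColor(im,cv2.COLOR_RGB2HSV)); m=np.zeros(s.shape,np.uint8); m[150:262,270:375]=((s<45)&(v>60))[150:262,270:375]*255
m=cv2.morphologyEx(m,cv2.MORPH_OPEN,np.ones((3,3)))
c=cv2.convexHull(max(cv2.findContours(m,0,1)[0],key=cv2.contourArea)); (u,w),r=cv2.minEnclosingCircle(c); print(u,w,r)
for z in(.009,.018): print(ray('wrist',(u,w),z).round(4))
print(rel([.467,-.293,.005],-np.pi/2))
"
```

```text
23.53 [ 0.4675 -0.2931  0.0624] [[1.0, 0.0, 0.001], [0.0, -1.0, -0.0], [0.001, 0.0, -1.0]]
small_wheel [325.2 216.2] 0.95 [ 0.4663 -0.2955]
23.63 [ 0.468  -0.2936  0.0634] [[1.0, 0.0, 0.003], [0.0, -1.0, -0.001], [0.003, 0.001, -1.0]]
small_wheel [319.4 216.2] 0.81 [ 0.4665 -0.2916]
320.0 236.5 21.148386001586914
[ 0.4528 -0.2921  0.009 ]
[ 0.4568 -0.2921  0.018 ]
(array([-0.004 , -0.0035,  0.2914]), array([ 0.0004, -0.0009, -0.0001]))
```

Emit:
jog_arm:
  plan:
    - {"x": -0.006, "y": -0.003, "z": 0.1, "wx": 0, "wy": -0.001, "wz": 0}
    - {"x": -0.006, "y": -0.003, "z": 0.18, "wx": 0, "wy": -0.001, "wz": 0}
    - {"x": -0.006, "y": -0.003, "z": 0.24, "wx": 0, "wy": -0.001, "wz": 0}
    - {"x": -0.006, "y": -0.003, "z": 0.28, "wx": 0, "wy": -0.001, "wz": 0}
    - {"x": -0.006, "y": -0.003, "z": 0.29, "wx": 0, "wy": -0.001, "wz": 0}
    - {"x": -0.006, "y": -0.003, "z": 0.29, "wx": 0, "wy": -0.001, "wz": 0}

```text
t: 24.23
eef_pos: [0.4665, -0.293, 0.0051]
tool_rot: [0.0, 1.0, -0.0, -0.0]
contact_force: [0.7, -0.2, 0.3]
gripper_width: 1.001
```

Emit:
jog_arm:
  plan:
    - {"x": 0, "y": 0, "z": 0, "wx": 0, "wy": 0, "wz": 0}
    - {"x": 0, "y": 0, "z": 0, "wx": 0, "wy": 0, "wz": 0}
    - {"x": 0, "y": 0, "z": 0, "wx": 0, "wy": 0, "wz": 0}
    - {"x": 0, "y": 0, "z": 0, "wx": 0, "wy": 0, "wz": 0}
    - {"x": 0, "y": 0, "z": 0, "wx": 0, "wy": 0, "wz": 0}
    - {"x": 0, "y": 0, "z": 0, "wx": 0, "wy": 0, "wz": 0}
    - {"x": 0, "y": 0, "z": 0, "wx": 0, "wy": 0, "wz": 0}
    - {"x": 0, "y": 0, "z": 0, "wx": 0, "wy": 0, "wz": 0}
    - {"x": 0, "y": 0, "z": 0, "wx": 0, "wy": 0, "wz": 0}
    - {"x": 0, "y": 0, "z": 0, "wx": 0, "wy": 0, "wz": 0}
    - {"x": 0, "y": 0, "z": 0, "wx": 0, "wy": 0, "wz": 0}
  hand: -1
  grip_force: 40

```text
t: 25.15
eef_pos: [0.467, -0.2933, 0.0062]
tool_rot: [0.001, 1.0, -0.0, 0.0]
contact_force: [-0.9, 0.8, 6.4]
gripper_width: 0.554
```

Emit:
jog_arm:
  plan:
    - {"x": 0, "y": 0, "z": -0.1, "wx": 0, "wy": 0, "wz": 0}
    - {"x": 0, "y": 0, "z": -0.25, "wx": 0, "wy": 0, "wz": 0}
    - {"x": 0, "y": 0, "z": -0.42, "wx": 0, "wy": 0, "wz": 0}
    - {"x": 0, "y": 0, "z": -0.6, "wx": 0, "wy": 0, "wz": 0}
    - {"x": 0, "y": 0, "z": -0.75, "wx": 0, "wy": 0, "wz": 0}
    - {"x": 0, "y": 0, "z": -0.75, "wx": 0, "wy": 0, "wz": 0}
    - {"x": 0, "y": 0, "z": -0.75, "wx": 0, "wy": 0, "wz": 0}

```text
t: 25.73
eef_pos: [0.4682, -0.2937, 0.1584]
tool_rot: [0.002, 1.0, -0.0, 0.002]
contact_force: [-0.0, 0.0, -1.0]
gripper_width: 0.554
```

```bash
python3 -c "
from h import *
held('small_wheel',.018,.006); o=monitor.get_obs(); print(o['eef_pos'],o['contact_force'])
print(rel([.6225,-.202,.15],-np.pi/2))
"
```

```text
box [277. 210.  87.  92.]
[ 0.46602356 -0.29260813  0.15497957] [-0.59897418  0.16551911 -0.81631568]
(array([ 0.7824, -0.4531,  0.0233]), array([ 0.0002,  0.0005, -0.    ]))
```

Emit:
jog_arm:
  plan:
    - {"x": 0.08, "y": -0.05, "z": 0, "wx": 0, "wy": 0, "wz": 0}
    - {"x": 0.22, "y": -0.13, "z": 0, "wx": 0, "wy": 0, "wz": 0}
    - {"x": 0.38, "y": -0.22, "z": 0, "wx": 0, "wy": 0, "wz": 0}
    - {"x": 0.54, "y": -0.31, "z": 0, "wx": 0, "wy": 0, "wz": 0}
    - {"x": 0.68, "y": -0.39, "z": 0, "wx": 0, "wy": 0, "wz": 0}
    - {"x": 0.76, "y": -0.44, "z": 0, "wx": 0, "wy": 0, "wz": 0}
    - {"x": 0.782, "y": -0.453, "z": 0, "wx": 0, "wy": 0, "wz": 0}
    - {"x": 0.782, "y": -0.453, "z": 0, "wx": 0, "wy": 0, "wz": 0}
    - {"x": 0.782, "y": -0.453, "z": 0, "wx": 0, "wy": 0, "wz": 0}

```text
t: 26.63
eef_pos: [0.6208, -0.2028, 0.1531]
tool_rot: [0.0, 1.0, -0.0, -0.002]
contact_force: [-0.6, -0.7, -0.8]
gripper_width: 0.556
```

```bash
python3 -c "
from h import *
held('small_wheel',.018,.006); o=monitor.get_obs(); print(o['eef_pos'],o['contact_force'])
print(rel([.6225,-.202,.07],-np.pi/2)); print(proj('wrist',[.622,-.202,.086]))
"
```

```text
net [323.1 248.5] [-0.0015 -0.0014]
box [279. 210.  89.  90.]
[ 0.62076626 -0.20383534  0.15425981] [-0.30381371 -0.92003959 -0.11245262]
(array([ 0.01  , -0.0098,  0.4213]), array([ 0.0005,  0.001 , -0.0008]))
[319.63988428 210.50484778]
```

Emit:
jog_arm:
  plan:
    - {"x": 0.01, "y": -0.011, "z": 0.06, "wx": 0, "wy": 0.001, "wz": 0}
    - {"x": 0.01, "y": -0.011, "z": 0.12, "wx": 0, "wy": 0.001, "wz": 0}
    - {"x": 0.01, "y": -0.011, "z": 0.18, "wx": 0, "wy": 0.001, "wz": 0}
    - {"x": 0.01, "y": -0.011, "z": 0.24, "wx": 0, "wy": 0.001, "wz": 0}
    - {"x": 0.01, "y": -0.011, "z": 0.3, "wx": 0, "wy": 0.001, "wz": 0}
    - {"x": 0.01, "y": -0.011, "z": 0.36, "wx": 0, "wy": 0.001, "wz": 0}
    - {"x": 0.01, "y": -0.011, "z": 0.4, "wx": 0, "wy": 0.001, "wz": 0}
    - {"x": 0.01, "y": -0.011, "z": 0.415, "wx": 0, "wy": 0.001, "wz": 0}
    - {"x": 0.01, "y": -0.011, "z": 0.42, "wx": 0, "wy": 0.001, "wz": 0}
    - {"x": 0.01, "y": -0.011, "z": 0.42, "wx": 0, "wy": 0.001, "wz": 0}

```text
t: 27.62
eef_pos: [0.6227, -0.2017, 0.0702]
tool_rot: [0.001, 1.0, -0.001, -0.0]
contact_force: [-0.1, 0.2, -1.4]
gripper_width: 0.563
```

Emit:
jog_arm:
  plan:
    - {"x": 0, "y": 0, "z": 0.005, "wx": 0, "wy": 0, "wz": 0}
    - {"x": 0, "y": 0, "z": 0.01, "wx": 0, "wy": 0, "wz": 0}
    - {"x": 0, "y": 0, "z": 0.015, "wx": 0, "wy": 0, "wz": 0}
    - {"x": 0, "y": 0, "z": 0.015, "wx": 0, "wy": 0, "wz": 0}

```text
t: 27.95
eef_pos: [0.6228, -0.2017, 0.0674]
tool_rot: [0.001, 1.0, -0.001, 0.0]
contact_force: [0.4, -0.3, -0.6]
gripper_width: 0.555
```

Emit:
jog_arm:
  plan:
    - {"x": 0, "y": 0, "z": 0.005, "wx": 0, "wy": 0, "wz": 0}
    - {"x": 0, "y": 0, "z": 0.007, "wx": 0, "wy": 0, "wz": 0}
    - {"x": 0, "y": 0, "z": 0.007, "wx": 0, "wy": 0, "wz": 0}

```text
t: 28.2
eef_pos: [0.6227, -0.2018, 0.0659]
tool_rot: [0.001, 1.0, -0.001, 0.0]
contact_force: [0.2, 0.5, -0.9]
gripper_width: 0.559
```

Emit:
jog_arm:
  plan:
    - {"x": 0, "y": 0, "z": 0.004, "wx": 0, "wy": 0, "wz": 0}
    - {"x": 0, "y": 0, "z": 0.007, "wx": 0, "wy": 0, "wz": 0}
    - {"x": 0, "y": 0, "z": 0.007, "wx": 0, "wy": 0, "wz": 0}

```text
t: 28.45
eef_pos: [0.6229, -0.2018, 0.0652]
tool_rot: [0.001, 1.0, -0.001, 0.0]
contact_force: [-2.4, -0.5, 4.8]
gripper_width: 0.559
```

Emit:
jog_arm:
  plan:
    - {"x": 0, "y": 0, "z": 0.003, "wx": 0, "wy": 0, "wz": 0}
    - {"x": 0, "y": 0, "z": 0.005, "wx": 0, "wy": 0, "wz": 0}
    - {"x": 0, "y": 0, "z": 0.005, "wx": 0, "wy": 0, "wz": 0}

```text
t: 28.7
eef_pos: [0.623, -0.2018, 0.0652]
tool_rot: [0.001, 1.0, -0.001, 0.0]
contact_force: [-3.7, 0.7, 8.0]
gripper_width: 0.555
```

Seated. Release, rise and go to the dark flange.

Emit:
jog_arm:
  plan:
    - {"x": 0, "y": 0, "z": 0, "wx": 0, "wy": 0, "wz": 0}
    - {"x": 0, "y": 0, "z": 0, "wx": 0, "wy": 0, "wz": 0}
    - {"x": 0, "y": 0, "z": 0, "wx": 0, "wy": 0, "wz": 0}
    - {"x": 0, "y": 0, "z": 0, "wx": 0, "wy": 0, "wz": 0}
    - {"x": 0, "y": 0, "z": 0, "wx": 0, "wy": 0, "wz": 0}
    - {"x": 0, "y": 0, "z": 0, "wx": 0, "wy": 0, "wz": 0}
    - {"x": 0, "y": 0, "z": 0, "wx": 0, "wy": 0, "wz": 0}
    - {"x": 0, "y": 0, "z": 0, "wx": 0, "wy": 0, "wz": 0}
  hand: 1

```text
t: 29.37
eef_pos: [0.623, -0.2018, 0.0651]
tool_rot: [0.001, 1.0, -0.001, 0.0]
contact_force: [-0.0, -1.1, 1.1]
gripper_width: 1.0
```

Emit:
jog_arm:
  plan:
    - {"x": 0, "y": 0, "z": -0.1, "wx": 0, "wy": 0, "wz": 0}
    - {"x": 0, "y": 0, "z": -0.25, "wx": 0, "wy": 0, "wz": 0}
    - {"x": 0, "y": 0, "z": -0.45, "wx": 0, "wy": 0, "wz": 0}
    - {"x": 0, "y": 0, "z": -0.6, "wx": 0, "wy": 0, "wz": 0}
    - {"x": 0, "y": 0, "z": -0.6, "wx": 0, "wy": 0, "wz": 0}
    - {"x": 0, "y": 0, "z": -0.6, "wx": 0, "wy": 0, "wz": 0}

```text
t: 29.87
eef_pos: [0.6243, -0.202, 0.1876]
tool_rot: [0.002, 1.0, -0.001, 0.003]
contact_force: [-0.4, 1.1, -0.7]
gripper_width: 0.998
```

Emit:
jog_arm:
  plan:
    - {"x": -0.2, "y": -0.15, "z": 0, "wx": 0, "wy": 0, "wz": 0}
    - {"x": -0.4, "y": -0.3, "z": 0, "wx": 0, "wy": 0, "wz": 0}
    - {"x": -0.6, "y": -0.45, "z": 0, "wx": 0, "wy": 0, "wz": 0}
    - {"x": -0.8, "y": -0.6, "z": 0, "wx": 0, "wy": 0, "wz": 0}
    - {"x": -0.87, "y": -0.645, "z": 0, "wx": 0, "wy": 0, "wz": 0}
    - {"x": -0.87, "y": -0.645, "z": 0, "wx": 0, "wy": 0, "wz": 0}
    - {"x": -0.87, "y": -0.645, "z": 0, "wx": 0, "wy": 0, "wz": 0}
    - {"x": -0.87, "y": -0.645, "z": 0, "wx": 0, "wy": 0, "wz": 0}
  hand: 0.4

```text
t: 30.53
eef_pos: [0.4505, -0.0727, 0.1859]
tool_rot: [0.002, 1.0, -0.001, 0.002]
contact_force: [-0.4, -1.6, 0.1]
gripper_width: 0.696
```

```bash
python3 -c "
from h import *
look('flange',5); im=snap('wrist','w12.png')
h,s,v=cv2.split(cv2.cvtColor(im,cv2.COLOR_RGB2HSV))
m=((v<95)&(s<110)).astype(np.uint8)*255; m[250:]=0; m=cv2.morphologyEx(m,cv2.MORPH_OPEN,np.ones((5,5)))
for c in cv2.findContours(m,0,1)[0]:
  if cv2.contourArea(c)>300: x=cv2.minEnclosingCircle(c); print(cv2.boundingRect(c),x[0],ray('wrist',x[0],.012).round(4))
print(rel([.4485,-.073,.06],-np.pi/2))
"
```

```text
30.58 [ 0.4513 -0.0731  0.186 ] [[1.0, -0.003, 0.005], [-0.003, -1.0, -0.003], [0.005, 0.003, -1.0]]
flange [319.5 183.4] 0.85 [ 0.4482 -0.0706]
flange [261.5 247.5] 0.83 [0.3628 0.0057]
flange [403.8 159.2] 0.68 [ 0.4773 -0.171 ]
flange [323.   95.5] 0.68 [ 0.5486 -0.0751]
flange [391.5 239.6] 0.55 [ 0.3732 -0.1635]
(299, 162, 45, 44) (320.7593078613281, 183.90162658691406) [ 0.4508 -0.0723  0.012 ]
(424, 0, 66, 47) (456.5, 16.5) [ 0.6214 -0.2089  0.012 ]
(array([-0.0197, -0.0031,  0.6302]), array([ 0.0009, -0.0018, -0.0013]))
```

Emit:
jog_arm:
  plan:
    - {"x": -0.017, "y": -0.006, "z": 0.2, "wx": 0.001, "wy": -0.002, "wz": -0.001}
    - {"x": -0.017, "y": -0.006, "z": 0.4, "wx": 0.001, "wy": -0.002, "wz": -0.001}
    - {"x": -0.017, "y": -0.006, "z": 0.55, "wx": 0.001, "wy": -0.002, "wz": -0.001}
    - {"x": -0.017, "y": -0.006, "z": 0.63, "wx": 0.001, "wy": -0.002, "wz": -0.001}
    - {"x": -0.017, "y": -0.006, "z": 0.63, "wx": 0.001, "wy": -0.002, "wz": -0.001}
    - {"x": -0.017, "y": -0.006, "z": 0.63, "wx": 0.001, "wy": -0.002, "wz": -0.001}

```text
t: 31.18
eef_pos: [0.4492, -0.0728, 0.0593]
tool_rot: [-0.0, 1.0, -0.001, -0.001]
contact_force: [-0.3, -0.6, -0.1]
gripper_width: 0.703
```

```bash
python3 -c "
from h import *
look('flange',1); look('flange',1); snap('wrist','w13.png')
print(rel([.4485,-.072,.01],-np.pi/2))
"
```

```text
31.23 [ 0.45   -0.0728  0.0603] [[1.0, -0.002, -0.0], [-0.002, -1.0, 0.0], [-0.0, -0.0, -1.0]]
flange [426.4 295.8] 0.95 [ 0.3767 -0.1621]
31.33 [ 0.4505 -0.0728  0.0613] [[1.0, -0.002, 0.002], [-0.002, -1.0, -0.0], [0.002, 0.0, -1.0]]
flange [425.4 297.5] 0.82 [ 0.3751 -0.1617]
(array([-0.0093, -0.0035,  0.2565]), array([ 0.0001, -0.0006, -0.0004]))
```

View pics/w13.png

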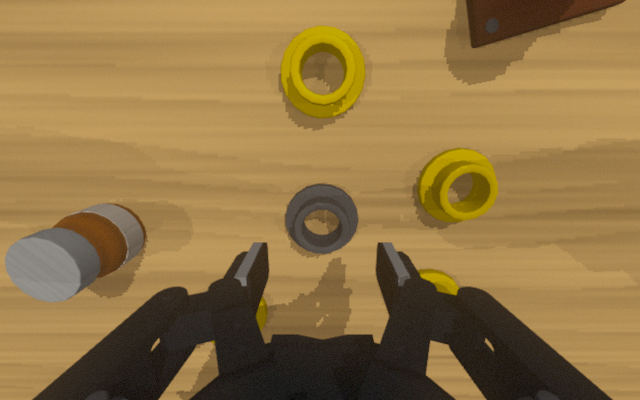

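The dark flange is at (322,218), centred between the jaws, and the yellow ones are clear of the fingers. Lower onto the hub and grip.

Emit:
jog_arm:
  plan:
    - {"x": -0.009, "y": -0.002, "z": 0.1, "wx": 0, "wy": 0, "wz": 0}
    - {"x": -0.009, "y": -0.002, "z": 0.17, "wx": 0, "wy": 0, "wz": 0}
    - {"x": -0.009, "y": -0.002, "z": 0.22, "wx": 0, "wy": 0, "wz": 0}
    - {"x": -0.009, "y": -0.002, "z": 0.25, "wx": 0, "wy": 0, "wz": 0}
    - {"x": -0.009, "y": -0.002, "z": 0.257, "wx": 0, "wy": 0, "wz": 0}
    - {"x": -0.009, "y": -0.002, "z": 0.257, "wx": 0, "wy": 0, "wz": 0}

```text
t: 31.93
eef_pos: [0.4487, -0.0723, 0.01]
tool_rot: [0.0, 1.0, -0.001, 0.001]
contact_force: [0.4, 0.6, 0.2]
gripper_width: 0.701
```

Emit:
jog_arm:
  plan:
    - {"x": 0, "y": 0, "z": 0, "wx": 0, "wy": 0, "wz": 0}
    - {"x": 0, "y": 0, "z": 0, "wx": 0, "wy": 0, "wz": 0}
    - {"x": 0, "y": 0, "z": 0, "wx": 0, "wy": 0, "wz": 0}
    - {"x": 0, "y": 0, "z": 0, "wx": 0, "wy": 0, "wz": 0}
    - {"x": 0, "y": 0, "z": 0, "wx": 0, "wy": 0, "wz": 0}
    - {"x": 0, "y": 0, "z": 0, "wx": 0, "wy": 0, "wz": 0}
    - {"x": 0, "y": 0, "z": 0, "wx": 0, "wy": 0, "wz": 0}
    - {"x": 0, "y": 0, "z": 0, "wx": 0, "wy": 0, "wz": 0}
    - {"x": 0, "y": 0, "z": 0, "wx": 0, "wy": 0, "wz": 0}
    - {"x": 0, "y": 0, "z": 0, "wx": 0, "wy": 0, "wz": 0}
  hand: -1
  grip_force: 60

```text
t: 32.77
eef_pos: [0.4492, -0.0724, 0.0111]
tool_rot: [0.0, 1.0, -0.0, 0.002]
contact_force: [-2.5, -0.0, 8.1]
gripper_width: 0.435
```

Emit:
jog_arm:
  plan:
    - {"x": 0, "y": 0, "z": -0.05, "wx": 0, "wy": 0, "wz": 0}
    - {"x": 0, "y": 0, "z": -0.15, "wx": 0, "wy": 0, "wz": 0}
    - {"x": 0, "y": 0, "z": -0.3, "wx": 0, "wy": 0, "wz": 0}
    - {"x": 0, "y": 0, "z": -0.45, "wx": 0, "wy": 0, "wz": 0}
    - {"x": 0, "y": 0, "z": -0.6, "wx": 0, "wy": 0, "wz": 0}
    - {"x": 0, "y": 0, "z": -0.65, "wx": 0, "wy": 0, "wz": 0}
    - {"x": 0, "y": 0, "z": -0.65, "wx": 0, "wy": 0, "wz": 0}
    - {"x": 0, "y": 0, "z": -0.65, "wx": 0, "wy": 0, "wz": 0}

```text
t: 33.43
eef_pos: [0.4487, -0.0724, 0.1412]
tool_rot: [0.0, 1.0, -0.001, 0.002]
contact_force: [-0.6, -0.5, -1.8]
gripper_width: 0.439
```

```bash
python3 -c "
from h import *
held('flange',.024,.011); o=monitor.get_obs(); print(o['eef_pos'],o['contact_force'])
print(rel([.6225,.2235,.14],-np.pi/2))
"
```

```text
net [402.6 254.7] [-0.008  -0.0494]
net [321.3 244. ] [-0.0008  0.0005]
box [379. 233.  48.  42.]
[ 0.44750648 -0.07218221  0.13951488] [ 0.09855962 -0.73779467 -2.10238853]
(array([ 0.8737, -1.4791, -0.0027]), array([ 0.0001, -0.    , -0.0003]))
```

Emit:
jog_arm:
  plan:
    - {"x": 0.05, "y": -0.08, "z": 0, "wx": 0, "wy": 0, "wz": 0}
    - {"x": 0.12, "y": -0.2, "z": 0, "wx": 0, "wy": 0, "wz": 0}
    - {"x": 0.2, "y": -0.34, "z": 0, "wx": 0, "wy": 0, "wz": 0}
    - {"x": 0.29, "y": -0.49, "z": 0, "wx": 0, "wy": 0, "wz": 0}
    - {"x": 0.38, "y": -0.64, "z": 0, "wx": 0, "wy": 0, "wz": 0}
    - {"x": 0.44, "y": -0.74, "z": 0, "wx": 0, "wy": 0, "wz": 0}
    - {"x": 0.44, "y": -0.74, "z": 0, "wx": 0, "wy": 0, "wz": 0}
    - {"x": 0.44, "y": -0.74, "z": 0, "wx": 0, "wy": 0, "wz": 0}

```text
t: 34.25
eef_pos: [0.535, 0.0773, 0.1377]
tool_rot: [0.0, 1.0, 0.001, -0.002]
contact_force: [-0.0, 0.8, -1.3]
gripper_width: 0.438
```

```bash
python3 -c "
from h import *
look('short_stand'); im=snap('wrist','w14.png'); h,s,v=cv2.split(cv2.cvtColor(im,cv2.COLOR_RGB2HSV))
m=(((h<15)|(h>170))&(s>120)&(v<140)).astype(np.uint8)*255; m=cv2.morphologyEx(m,cv2.MORPH_OPEN,np.ones((3,3)))
for c in cv2.findContours(m,0,1)[0]:
  if cv2.contourArea(c)>800:
    P=np.array([ray('wrist',q[0],.01)[:2] for q in c],np.float32)*1000; print(cv2.boundingRect(c),cv2.minEnclosingCircle(P),cv2.fitEllipse(cv2.convexHull(P)))
print(rel([.6225,.2235,.14],-np.pi/2))
"
```

```text
34.3 [0.5345 0.0755 0.1377] [[1.0, 0.0, -0.003], [0.0, -1.0, -0.001], [-0.003, 0.001, -1.0]]
short_stand [166.1 100.8] 0.67 [0.6222 0.224 ]
(115, 55, 89, 90) ((621.274169921875, 223.59518432617188), 40.4306755065918) ((621.6704711914062, 223.92086791992188), (78.03632354736328, 80.32948303222656), 9.876039505004883)
(569, 43, 71, 96) ((629.5491333007812, -184.81556701660156), 43.01691436767578) ((629.78955078125, -183.45022583007812), (75.2634048461914, 83.03804016113281), 94.50062561035156)
(array([ 0.4385, -0.7474, -0.0106]), array([ 0.0005,  0.0008, -0.0007]))
```

Short stand: (0.622,0.224). Continuing.

Emit:
jog_arm:
  plan:
    - {"x": 0.05, "y": -0.08, "z": 0, "wx": 0, "wy": 0.001, "wz": 0}
    - {"x": 0.12, "y": -0.2, "z": 0, "wx": 0, "wy": 0.001, "wz": 0}
    - {"x": 0.2, "y": -0.34, "z": 0, "wx": 0, "wy": 0.001, "wz": 0}
    - {"x": 0.29, "y": -0.49, "z": 0, "wx": 0, "wy": 0.001, "wz": 0}
    - {"x": 0.38, "y": -0.64, "z": 0, "wx": 0, "wy": 0.001, "wz": 0}
    - {"x": 0.43, "y": -0.73, "z": 0, "wx": 0, "wy": 0.001, "wz": 0}
    - {"x": 0.438, "y": -0.75, "z": 0, "wx": 0, "wy": 0.001, "wz": 0}
    - {"x": 0.438, "y": -0.75, "z": 0, "wx": 0, "wy": 0.001, "wz": 0}
    - {"x": 0.438, "y": -0.75, "z": 0, "wx": 0, "wy": 0.001, "wz": 0}

```text
t: 35.15
eef_pos: [0.6219, 0.2219, 0.1372]
tool_rot: [0.002, 1.0, -0.002, -0.0]
contact_force: [-0.7, -1.1, -1.1]
gripper_width: 0.437
```

```bash
python3 -c "
from h import *
held('flange',.024,.011); o=monitor.get_obs(); print(o['eef_pos'],o['contact_force'])
print(rel([.6225,.2235,.04],-np.pi/2))
for d in finder.place_of('wrist','short_stand')[:2]: print(ray('wrist',d['location'],0),d['confidence'])
"
```

```text
net [583.7 251.2] [-0.0064 -0.1623]
net [319.2 244.2] [-0.0006  0.0011]
box [562. 230.  61.  46.]
[0.62215257 0.22151252 0.13775936] [ 1.16027019  0.44119385 -1.00922834]
(array([ 0.0017, -0.0114,  0.4888]), array([ 0.001 , -0.    , -0.0015]))
[0.62223217 0.22818866 0.        ] 0.65
```

Emit:
jog_arm:
  plan:
    - {"x": 0.002, "y": -0.012, "z": 0.06, "wx": 0.001, "wy": 0, "wz": -0.001}
    - {"x": 0.002, "y": -0.012, "z": 0.14, "wx": 0.001, "wy": 0, "wz": -0.001}
    - {"x": 0.002, "y": -0.012, "z": 0.22, "wx": 0.001, "wy": 0, "wz": -0.001}
    - {"x": 0.002, "y": -0.012, "z": 0.3, "wx": 0.001, "wy": 0, "wz": -0.001}
    - {"x": 0.002, "y": -0.012, "z": 0.37, "wx": 0.001, "wy": 0, "wz": -0.001}
    - {"x": 0.002, "y": -0.012, "z": 0.42, "wx": 0.001, "wy": 0, "wz": -0.001}
    - {"x": 0.002, "y": -0.012, "z": 0.46, "wx": 0.001, "wy": 0, "wz": -0.001}
    - {"x": 0.002, "y": -0.012, "z": 0.48, "wx": 0.001, "wy": 0, "wz": -0.001}
    - {"x": 0.002, "y": -0.012, "z": 0.485, "wx": 0.001, "wy": 0, "wz": -0.001}
    - {"x": 0.002, "y": -0.012, "z": 0.485, "wx": 0.001, "wy": 0, "wz": -0.001}

```text
t: 36.18
eef_pos: [0.6229, 0.2242, 0.041]
tool_rot: [-0.0, 1.0, -0.001, 0.0]
contact_force: [0.3, 0.3, -1.4]
gripper_width: 0.432
```

Emit:
jog_arm:
  plan:
    - {"x": 0, "y": 0, "z": 0.005, "wx": 0, "wy": 0, "wz": 0}
    - {"x": 0, "y": 0, "z": 0.01, "wx": 0, "wy": 0, "wz": 0}
    - {"x": 0, "y": 0, "z": 0.015, "wx": 0, "wy": 0, "wz": 0}
    - {"x": 0, "y": 0, "z": 0.015, "wx": 0, "wy": 0, "wz": 0}

```text
t: 36.52
eef_pos: [0.623, 0.2242, 0.0382]
tool_rot: [-0.0, 1.0, -0.001, 0.001]
contact_force: [0.3, 0.1, -2.0]
gripper_width: 0.44
```

Emit:
jog_arm:
  plan:
    - {"x": 0, "y": 0, "z": 0.005, "wx": 0, "wy": 0, "wz": 0}
    - {"x": 0, "y": 0, "z": 0.007, "wx": 0, "wy": 0, "wz": 0}
    - {"x": 0, "y": 0, "z": 0.007, "wx": 0, "wy": 0, "wz": 0}

```text
t: 36.77
eef_pos: [0.623, 0.2242, 0.0368]
tool_rot: [-0.0, 1.0, -0.001, 0.0]
contact_force: [0.2, 0.9, -1.3]
gripper_width: 0.436
```

Emit:
jog_arm:
  plan:
    - {"x": 0, "y": 0, "z": 0.004, "wx": 0, "wy": 0, "wz": 0}
    - {"x": 0, "y": 0, "z": 0.007, "wx": 0, "wy": 0, "wz": 0}
    - {"x": 0, "y": 0, "z": 0.007, "wx": 0, "wy": 0, "wz": 0}

```text
t: 37.02
eef_pos: [0.623, 0.2242, 0.0353]
tool_rot: [-0.0, 1.0, -0.001, 0.0]
contact_force: [0.2, 1.0, -1.4]
gripper_width: 0.437
```

Emit:
jog_arm:
  plan:
    - {"x": 0, "y": 0, "z": 0.003, "wx": 0, "wy": 0, "wz": 0}
    - {"x": 0, "y": 0, "z": 0.006, "wx": 0, "wy": 0, "wz": 0}
    - {"x": 0, "y": 0, "z": 0.006, "wx": 0, "wy": 0, "wz": 0}

```text
t: 37.27
eef_pos: [0.623, 0.2242, 0.0352]
tool_rot: [-0.0, 1.0, -0.001, 0.001]
contact_force: [-3.7, -1.0, 7.7]
gripper_width: 0.439
```

Seated at the predicted height. Release, rise and back off.

Emit:
jog_arm:
  plan:
    - {"x": 0, "y": 0, "z": 0, "wx": 0, "wy": 0, "wz": 0}
    - {"x": 0, "y": 0, "z": 0, "wx": 0, "wy": 0, "wz": 0}
    - {"x": 0, "y": 0, "z": 0, "wx": 0, "wy": 0, "wz": 0}
    - {"x": 0, "y": 0, "z": 0, "wx": 0, "wy": 0, "wz": 0}
    - {"x": 0, "y": 0, "z": 0, "wx": 0, "wy": 0, "wz": 0}
    - {"x": 0, "y": 0, "z": 0, "wx": 0, "wy": 0, "wz": 0}
    - {"x": 0, "y": 0, "z": 0, "wx": 0, "wy": 0, "wz": 0}
  hand: 1

```text
t: 37.85
eef_pos: [0.623, 0.2242, 0.0351]
tool_rot: [-0.0, 1.0, -0.001, 0.0]
contact_force: [0.1, 0.1, -0.2]
gripper_width: 1.0
```

Emit:
jog_arm:
  plan:
    - {"x": 0, "y": 0, "z": -0.1, "wx": 0, "wy": 0, "wz": 0}
    - {"x": 0, "y": 0, "z": -0.25, "wx": 0, "wy": 0, "wz": 0}
    - {"x": 0, "y": 0, "z": -0.45, "wx": 0, "wy": 0, "wz": 0}
    - {"x": 0, "y": 0, "z": -0.65, "wx": 0, "wy": 0, "wz": 0}
    - {"x": 0, "y": 0, "z": -0.85, "wx": 0, "wy": 0, "wz": 0}
    - {"x": 0, "y": 0, "z": -0.95, "wx": 0, "wy": 0, "wz": 0}
    - {"x": 0, "y": 0, "z": -0.95, "wx": 0, "wy": 0, "wz": 0}

```text
t: 38.43
eef_pos: [0.6256, 0.2256, 0.2317]
tool_rot: [-0.002, 1.0, -0.001, 0.005]
contact_force: [0.8, 0.2, -0.4]
gripper_width: 1.003
```

Emit:
jog_arm:
  plan:
    - {"x": -0.6, "y": 0.2, "z": -0.3, "wx": 0, "wy": 0, "wz": 0}
    - {"x": -0.6, "y": 0.2, "z": -0.3, "wx": 0, "wy": 0, "wz": 0}
    - {"x": -0.6, "y": 0.2, "z": -0.3, "wx": 0, "wy": 0, "wz": 0}
    - {"x": -0.6, "y": 0.2, "z": -0.3, "wx": 0, "wy": 0, "wz": 0}
    - {"x": -0.6, "y": 0.2, "z": -0.3, "wx": 0, "wy": 0, "wz": 0}
    - {"x": -0.6, "y": 0.2, "z": -0.3, "wx": 0, "wy": 0, "wz": 0}

```text
t: 38.93
eef_pos: [0.5049, 0.1853, 0.2904]
tool_rot: [-0.002, 1.0, -0.001, 0.006]
contact_force: [-0.3, 0.1, 0.3]
gripper_width: 0.997
```

```bash
python3 -c "
from h import *
print(monitor.get_obs()['t'])
s=snap('side')
for n in 'jar screwdriver brush'.split():
  for c in('top','side'):
    snap(c)
    for d in finder.place_of(c,n)[:1]: print(n,c,np.round(d['location'],1),round(d['confidence'],2))
w=snap('wrist')
a=cv2.resize(s[180:300,350:480],(400,369),interpolation=cv2.INTER_CUBIC); b=cv2.resize(s[120:240,220:350],(400,369),interpolation=cv2.INTER_CUBIC); 
u=np.hstack([a,b]); l=cv2.resize(w,(350,219)); t=cv2.resize(snap('top')[80:300,150:480],(329,219))
low=np.zeros((219,800,3),np.uint8); low[:,:350]=l; low[:,360:689]=t
cv2.imwrite('pics/fin.png',np.vstack([u,low])[:,:,::-1])
"
```

```text
38.9333
jar top [293.  248.9] 0.81
jar side [252.8 216.5] 0.62
screwdriver side [406.4 183.8] 0.83
brush side [282.6 134.5] 0.66
```

View pics/fin.png

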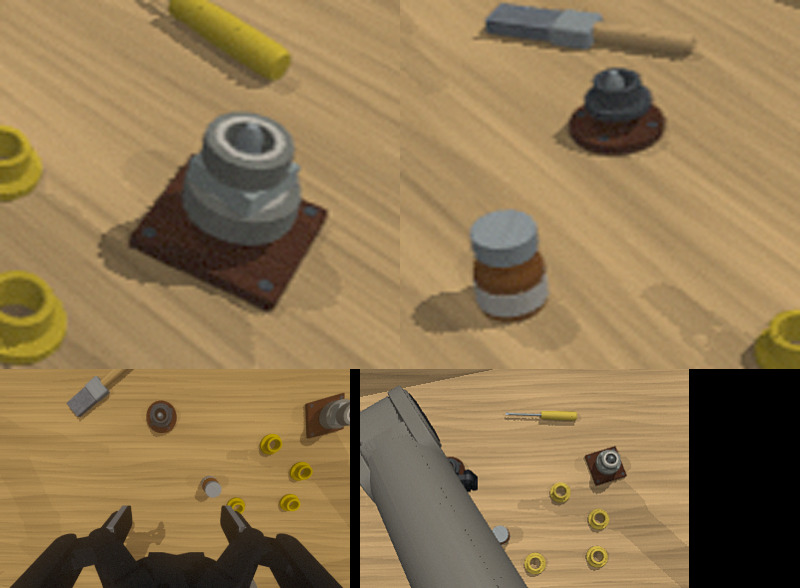

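The final picture shows the tall stack as large wheel, spacer and small wheel, flat with the post through all three (crop 250,170). The flange sits hub up on the short stand (615,100). The jar, screwdriver and brush look undisturbed, and the arm is clear of everything.

```bash
python3 -c "
from h import *
print(bot.hand_in())"
```

```text
the job is handed in; nothing more can be done
None
```

I put everything away as asked and handed the job in at about 39 s of robot time, well under the 104 s limit.

- **Tall spindle:** it carries the large wheel, then the square spacer, then the small wheel. I lowered each part until it touched, at heights that matched the expected stack, with 7–15 N of reported force before release.
- **Short spindle:** the dark steel flange is on it, hub upwards. I lowered it the same way, with about 8 N of reported force. The yellow look-alikes were not touched.
- **Last picture:** both posts come up through their parts and everything lies flat, with the gripper open and clear.
- **Things to leave alone:** in the side view, the network places the screwdriver and brush within 1 pixel of where they started. It places the jar about 5 pixels off in both views, within the scatter I saw on other objects. In the last top view it did not report the screwdriver or brush; the arm was covering the brush, but the screwdriver is visible there.
- **Checks that disagreed:** one contour fit of the small wheel was about 1 cm off the network's reading. I judged the contour to be partial and used the network, and the grasp and fit then went cleanly.

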